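# Set up the timber marking bench

## Task

Set up this timber marking job. Draw the sprung gauge out by its black tab until its red pointer is level with the green marker and hold it still there for a full second, draw it on to the orange marker and hold it there for a full second too, then ease it all the way back home without letting it snap back. Also lift both stamps off the rack and stand each upright in the middle of the ink pad field that has the colour of its knob (do not tip the amber jar), and stand every paint can centred on a yellow circle of the scanner, one can to a circle, with its white code patch facing straight at the scanner bar.

Things in the scene. Friction and masses are not known exactly. Their poses are not given: they have to be found in the camera images.
- gauge: Fixed sprung pull gauge. Aluminium rail 70 mm wide (x), 12 mm high, from -290 to +215 mm in its y; a blue housing 58 mm high stands on it from y -290 to -50 mm. Origin: on the table under the middle of the pull tab when the tab is fully home; its own +y is the direction of pull, z up.
- pull (a joint): How far the gauge's slide is drawn out, m: 0 home, up to 0.18, along the gauge's +y. Spring pulls it home with about 2 N at 0 rising by 22 N/m (about 6 N fully out); it shoots back if let go.
- pull_tab (a point): Point on the black pull tab, a square post 20 x 20 mm, standing from 16 to 72 mm above the table; this point is on its middle line 57 mm above the table. The red pointer is a bar across the rail exactly under it (same y in the gauge's frame). The yellow blade runs from it into the housing.
- mark_near: Fixed GREEN marker on the gauge rail: fins 6 mm thick and 22 mm high either side of the rail (at x -34 to -48 and +34 to +48 mm). Origin: on the table on the rail's middle line, at the marked length; its y axis is along the gauge's +y. 50 to 80 mm from the gauge's origin.
- mark_far: Fixed ORANGE marker, made like the green one, 120 to 150 mm from the gauge's origin.
- rack: Fixed stamp rack, 200 mm wide, back board at x 44 to 56 mm, 140 mm high, open to its own -x. Stations at x 0, y +60 and -60 mm: two level prongs along x, 8 mm thick, tops 140 mm above the table, 20 mm free between them, each ending in a lip 8 mm high at x -27 to -32 mm. To free a stamp: raise it 12 to 35 mm, then draw it 70 mm to the rack's -x. Origin: on the table between the stations.
- stamp_green: Hand stamp with a GREEN knob, 118 mm high, 0.18 kg: base 40 (x) x 50 (y) mm, 22 mm high; neck 16 mm in diameter; steel flange 42 mm in diameter at 72 to 78 mm, which hangs on the rack's prongs; square knob 26 x 26 mm at 78 to 118 mm, to be gripped. Origin: centre of the underside; z up; 68 mm above the table when hanging. It starts at either station, square to the rack.
- stamp_red: The same stamp with a RED knob, hanging at the other station.
- pad: Fixed twin ink pad, 180 (x) x 80 (y) x 12 mm, with a green and a red field of 72 x 66 mm on top, side by side along its x. Origin: centre of the underside.
- field_green (a point): Centre of the green field of the ink pad, on its top face, 12 mm above the table.
- field_red (a point): Centre of the red field, 84 mm from that of the green one.
- scanner: Fixed scanner with three places in a row along its own x at -100, 0, +100 mm: yellow circles 62 mm across painted at table height. A grey bar 50 mm high with red windows stands along the row on the +y side, its face 66 mm from the row's middle line. A can is read when its code patch faces the scanner's +y. Origin: on the table at the middle circle.
- bay0 (a point): Centre of scanner circle 0, on the table; same axes as the scanner.
- bay1 (a point): Centre of scanner circle 1, on the table; same axes as the scanner.
- bay2 (a point): Centre of scanner circle 2, on the table; same axes as the scanner.
- can_green: Spray can with GREEN cap and band: cylinder 52 mm in diameter up to 75 mm, cap 36 mm in diameter up to 100 mm; 0.28 kg, heavy foot. Origin: centre of the underside; z up. Its +x axis points out of the side with the white code patch (24 x 44 mm, black bars); white ticks on shoulder and cap top, from the middle towards +x, show it from above. May be absent (None).
- can_orange: Spray can with ORANGE cap and band: cylinder 52 mm in diameter up to 75 mm, cap 36 mm in diameter up to 100 mm; 0.28 kg, heavy foot. Origin: centre of the underside; z up. Its +x axis points out of the side with the white code patch (24 x 44 mm, black bars); white ticks on shoulder and cap top, from the middle towards +x, show it from above. May be absent (None).
- can_blue: Spray can with BLUE cap and band: cylinder 52 mm in diameter up to 75 mm, cap 36 mm in diameter up to 100 mm; 0.28 kg, heavy foot. Origin: centre of the underside; z up. Its +x axis points out of the side with the white code patch (24 x 44 mm, black bars); white ticks on shoulder and cap top, from the middle towards +x, show it from above. May be absent (None).
- can_green_code (a point): Foot of the code patch of can_green: on the can's surface at table height, 26 mm from its axis along its +x.
- can_orange_code (a point): Foot of the code patch of can_orange: on the can's surface at table height, 26 mm from its axis along its +x.
- can_blue_code (a point): Foot of the code patch of can_blue: on the can's surface at table height, 26 mm from its axis along its +x.
- jar: Amber glass jar, 56 mm in diameter, 75 mm high, between robot and rack: do not tip it. Origin: centre of the underside.
- offcut: Loose piece of wood 90 x 40 x 22 mm lying near the cans. Not needed. Origin: centre of the underside.

How it is judged:
On the way, in this order (a step that is already met when the one before it is completed fails the run):
1. the gauge's red pointer is held level with the green marker (within 6 mm) for 0.7 s (y of pull_tab in the frame of mark_near between -0.006 and 0.006 m), for 0.7 s.
2. then the pointer is held level with the orange marker (within 6 mm) for 0.7 s (y of pull_tab in the frame of mark_far between -0.006 and 0.006 m), for 0.7 s.
3. then the gauge is back home (within 6 mm) (value of joint pull below 0.006 m), for 0.2 s.
At the end, for the whole second after the job is handed in: The gauge is home (within 6 mm); each stamp stands upright on the ink pad within 18 mm of the centre of the field of its colour; every can present stands upright on the table within 16 mm of the centre of a scanner circle, its code patch facing the scanner bar within about 18 degrees; all at rest (value of joint pull below 0.006 m and horizontal distance between stamp_green and field_green below 0.018 m and angle between each of stamp_green, stamp_red, can_green, can_orange, can_blue's own z axis and vertical below 0.12 rad and z of stamp_green in the frame of pad between 0.009 and 0.017 m and linear speed of each of stamp_green, stamp_red, can_green, can_orange, can_blue below 0.02 m/s and horizontal distance between stamp_red and field_red below 0.018 m and z of stamp_red in the frame of pad between 0.009 and 0.017 m and height (world z) of each of can_green, can_orange, can_blue below 0.008 m and angle between the x axis of each of can_green, can_orange, can_blue and the y axis of scanner, either way round below 0.32 rad and y of each of can_green_code, can_orange_code, can_blue_code in the frame of scanner above 0 m and (horizontal distance between can_green and bay0 below 0.016 m or horizontal distance between can_green and bay1 below 0.016 m or horizontal distance between can_green and bay2 below 0.016 m) and (horizontal distance between can_orange and bay0 below 0.016 m or horizontal distance between can_orange and bay1 below 0.016 m or horizontal distance between can_orange and bay2 below 0.016 m) and (horizontal distance between can_blue and bay0 below 0.016 m or horizontal distance between can_blue and bay1 below 0.016 m or horizontal distance between can_blue and bay2 below 0.016 m)); the robot touches nothing.
It fails at once if the gauge is let go and snaps back (faster than 0.5 m/s) (velocity of joint pull below -0.5 m/s).
It fails at once if the amber jar is tipped over (angle between jar's own z axis and vertical above 0.5 rad).
Of can_green, can_orange, can_blue only 2 to 3 are there at a start; the rules pass over those that are not, and their reading is None.
At some moment in a run one of can_green, can_orange, can_blue may be knocked a few centimetres aside while the robot is not near it.
It also fails if it takes over 210 s, if anything falls off the work surface, if the arm or the gripper's body presses on something with over 40 N, if the wrist force passes 120 N, or if a joint passes its speed limit or range.

## Robot

A 7-joint arm with a two-finger parallel gripper is mounted at the origin on the work surface. World frame = base frame: x ahead of the robot, y to its left, z up, the work surface at z = 0. Lengths are in m, angles in rad, forces in N, time in s.
With the tool pointing down it reaches from about 0.4 to 0.85 m from the base axis. Payload 4.5 kg.
Tool frame: the origin (TCP) lies midway between the tips of the shut fingers; the grasp point (between the pads) lies 19 mm behind it; z points along the fingers, y is the line along which they close (so a half turn about z gives the same grasp; the last joint's range is limited). The gripper opens to 88 mm and grips with 3 to 60 N. Pads are 18 mm wide; open, the fingers measure 123 mm over their backs; the gripper's body (75 mm by 187 mm) begins 45 mm behind the grasp point.
Start: joints at [-1.275, 0.689, -0.195, 1.565, 0.157, 0.902, -0.215], TCP at [0.162, 0.604, 0.239] pointing down, gripper open.
Joint ranges: [-3.01, 3.01], [-0.46, 2.08], [-1.47, 1.51], [0.13, 2.56], [-1, 4.14], [0.04, 2.09], [-2.66, 2.66]. Speed limits (rad/s): [2.57, 2.57, 3.14, 3.14, 3.14, 3.14, 3.14].

## Interface

Orientations are given as a unit quaternion [x, y, z, w].
In Python, from plant import sensors, eyes, finish_job gives the robot as it stands.
- The arm moves only by the tool send_rows, never from a script. Its argument "rows" is text: rows parted by semicolons, each of 4 numbers parted by spaces: the shift along the tool's x, y, z normalised to -1 to 1, where 1 is 30 cm, then the turn about the tool's z normalised to -1 to 1, where 1 is 2 pi rad. A call has 1 to 10 rows; each row is the pose to reach, as a shift and turn from the pose commanded when the call began, along the tool's axes at that moment, turning the shorter way round; what a row does not reach only later rows make up. A row lasts 1/12 s, in which the tool goes at most 41.7 mm and 7.16 degrees, less where a joint would pass 70% of its speed; a pose out of reach is approached as far as the arm can. A call with a number of a shift or a turn outside -1 to 1 is refused whole. A call with a gripper value outside its range is refused whole. "jaw" is the closure, from -1 (fully open) to 1 (shut), set as the call begins (left out, the last holds). The fingers move at their own pace and stop on an object; "force" is the grip in N (left out, the last holds). Time passes only in rows, so rows that repeat a pose let the fingers close. It gives the time, the measured TCP pose, the force, the opening and the grip force at its end, in the units of the state.
- sensors.get_state(): the state, without advancing time (a new reading comes with each control period).
- eyes.snapshot(name): name is "scene" or "top" or "wrist"; returns (picture, depth): 420x560x3 uint8, red, green, blue; 420x560 float32, m along the optical axis (not along the pixel's ray), 0 where there is no reading.
- eyes.calibration(name): a dict with "fov_y" (degrees; the focal length in pixels is half the picture's height over the tangent of half this angle, whatever the lens; pixels are square), "cx", "cy" (the principal point, pixels), "world_from_camera" (4x4, takes a point from camera to world coordinates). Camera axes: x right, y down, z forward; pixel columns grow to the right and rows downward; lengths in m; the calibration is good to about 2 mm. A picture is of the moment at which its call begins: read the wrist's pose just before it. calibration takes no time and is no camera call; for the wrist camera it gives the pose at the moment of the call.
- finish_job(): hands the job in; it is judged then, once.
The state is a dict: "clock": time; "q": joint angles; "qd": joint speeds; "joint_torque": joint torques, N m; "tool_pos": TCP position; "eef_rot": TCP orientation; "contact_force": force on the tool from outside, world axes, zero at the start; "moment": the same for the moment, N m; "opening": opening from 0.0 (shut) to 1.0 (fully open); "finger_force": force on a finger pad.
Only numpy, scipy, OpenCV 4.12 (cv2) and the standard library are available. Lean on these libraries where they do the work, as an engineer would, in place of code of your own. Each camera call takes 0.05 s, during which the arm holds its last target. There are 200 camera calls.

## Working session

There is one attempt and no reset: what is moved stays moved. The work goes in short steps, Python scripts to look and compute and a tool call to move; the robot and the scene stay as the last step left them, time stands still between calls to the robot, and variables do not carry over. Pictures are saved under pics/ and viewed, at most 14 in all, crops included, and the job is handed in when it is done.

Besides the shell and the picture viewer there is one more tool, called after ">>>" by a JSON object that holds its "op" and its "data". send_rows: Moves the arm, as the interface text tells. Scaled input: -1 to 1 covers 30 cm each way for a shift and 2 pi rad each way for a turn. Its arguments: {"type":"object","properties":{"rows":{"type":"string"},"jaw":{"type":"number"},"force":{"type":"number"}},"required":["rows"]}

```bash
ls; mkdir -p pics; cat > h.py <<'E'
import numpy as np, cv2
from plant import sensors, eyes, finish_job
from scipy.spatial.transform import Rotation as R
def snap(n,fn=None):
    c=eyes.calibration(n); p,d=eyes.snapshot(n)
    if fn: cv2.imwrite('pics/'+fn,p[:,:,::-1])
    return p,d,c
def foc(c): return 210/np.tan(np.radians(c['fov_y'])/2)
def cloud(d,c):
    f=foc(c); v,u=np.mgrid[0:d.shape[0],0:d.shape[1]]
    P=np.stack([(u-c['cx'])/f*d,(v-c['cy'])/f*d,d],-1)
    T=np.array(c['world_from_camera']); return P@T[:3,:3].T+T[:3,3]
def ray(u,v,c,z):
    f=foc(c);T=np.array(c['world_from_camera']);r=T[:3,:3]@np.array([(u-c['cx'])/f,(v-c['cy'])/f,1]);o=T[:3,3]
    return o+r*(z-o[2])/r[2]
E
python3 - <<'E'
from h import *
print(sensors.get_state())
for n in('top','scene'):
    p,d,c=snap(n,n+'0.png'); print(n,c); np.savez(n+'0.npz',p=p,d=d,W=cloud(d,c))
E
```

```text
pics
{'clock': 0.0, 'q': array([-1.27521074,  0.68996846, -0.19453061,  1.56632917,  0.15730853,
        0.90250554, -0.21512851]), 'qd': array([ 7.94508724e-04,  1.23825574e-03, -8.89183448e-05, -1.36769364e-03,
        1.38090879e-03,  4.93515752e-04,  1.04108201e-03]), 'joint_torque': array([-6.85951982e-04, -5.27547741e+01, -1.26693875e+00, -1.53430349e+01,
       -5.25306864e-02,  6.45082750e-03,  1.74149741e-04]), 'tool_pos': array([0.16163293, 0.60308922, 0.23792411]), 'eef_rot': array([ 1.30483508e-01,  9.91450064e-01, -9.06821959e-04, -5.37152754e-05]), 'contact_force': array([ 0.4500204 ,  0.51627423, -0.81699799]), 'moment': array([-0.00051312,  0.02275346,  0.0439429 ]), 'finger_force': 0.0, 'opening': 0.9969714286877278}
top {'fov_y': 52.23008606460117, 'cx': 284.1156716390926, 'cy': 207.37634082400248, 'world_from_camera': array([[ 0.0131644 , -0.98539934,  0.16974935,  0.30765625],
       [-0.99971736, -0.01633176, -0.01727624, -0.00827273],
       [ 0.0197963 , -0.16947394, -0.98533583,  1.1359592 ],
       [ 0.        ,  0.        ,  0.        ,  1.        ]])}
scene {'fov_y': 46.758917167910816, 'cx': 282.14719156623215, 'cy': 208.57684254178432, 'world_from_camera': array([[ 0.55937213,  0.49223454, -0.66693926,  1.25725945],
       [ 0.82870316, -0.31382587,  0.46342679, -0.58051624],
       [ 0.01881188, -0.8119227 , -0.58346177,  0.76130046],
       [ 0.        ,  0.        ,  0.        ,  1.        ]])}
```

View pics/top0.png

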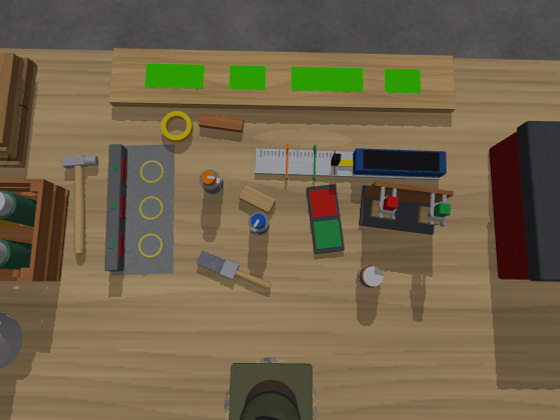

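View pics/scene0.png

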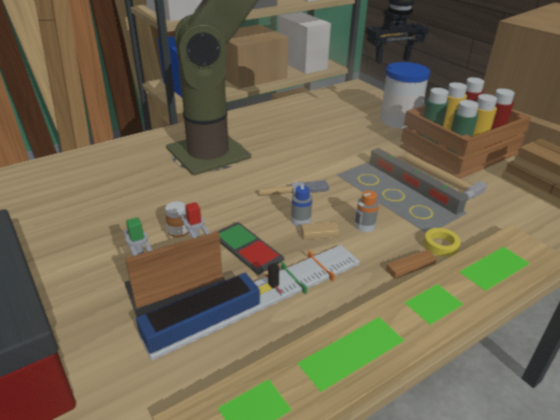

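Top view: base at the bottom (image up = +x, left = +y). The scanner rings are at about (151,171), (151,208), (150,245), with the bar to their left. The orange can is at (210,180) and the blue can at (258,225), with no green can. The pad is at (325,218), the gauge tab at (336,160), the red stamp at (390,203), the green stamp at (443,209) and the jar at (371,276).

```bash
cat > m.py <<'E'
from h import *
def hsv(p): return cv2.cvtColor(p,cv2.COLOR_RGB2HSV)
def blobs(m,mn=8):
    n,l,s,c=cv2.connectedComponentsWithStats(m.astype(np.uint8),connectivity=8)
    return [(l==i,s[i],c[i]) for i in range(1,n) if s[i][4]>=mn]
E
python3 - <<'E'
from m import *
np.set_printoptions(precision=4,suppress=True)
for n in('top','scene'):
    z=np.load(n+'0.npz');p,d,W=z['p'],z['d'],z['W'];c=eyes.calibration(n);h=hsv(p);H,S,V=[h[:,:,i].astype(int) for i in range(3)]
    print('==',n)
    cols={'green':(H>45)&(H<90)&(S>120),'red':((H<5)|(H>174))&(S>150),'orange':(H>=5)&(H<=14)&(S>200)&(V>120),'blue':(H>105)&(H<130)&(S>140),'yellow':(H>22)&(H<33)&(S>150),'black':V<28}
    for k,m in cols.items():
        for b,s,ce in blobs(m&(W[:,:,2]>-.02)&(W[:,:,0]<.8)&(W[:,:,0]>.2)&(abs(W[:,:,1])<.55),10):
            Q=W[b&(d>0)]; r=cv2.minAreaRect(np.argwhere(b)[:,::-1].astype(np.float32))
            print(k,s[:5],'px',ce,'med',np.median(Q,0),'z',np.percentile(Q[:,2],[2,98]))
E
```

```text
== top
green [313 145   3  35  49] px [314.1224 161.1429] med [ 0.6335 -0.1073  0.0152] z [0.0066 0.0255]
green [112 165   4   5  20] px [113.5 167. ] med [0.5936 0.4155 0.0531] z [0.0499 0.0566]
green [111 203   4   5  20] px [112.5 205. ] med [0.4932 0.41   0.0513] z [0.0487 0.0562]
green [434 203  16  14 185] px [441.6973 209.5189] med [ 0.4734 -0.3829  0.1846] z [0.1526 0.1893]
green [313 219  29  30 687] px [327.1485 233.556 ] med [ 0.4326 -0.1422  0.0127] z [0.0081 0.0171]
green [109 243   5   4  20] px [111.  244.5] med [0.3926 0.4059 0.052 ] z [0.0488 0.0546]
red [122 158   4  23  87] px [123.5287 169.2299] med [0.5911 0.3968 0.034 ] z [0.0206 0.0438]
red [310 189  27  28 657] px [323.0061 202.5023] med [ 0.5157 -0.1317  0.0128] z [0.0088 0.017 ]
red [120 195   5  24  94] px [122.4043 206.6489] med [0.4925 0.392  0.0338] z [0.0203 0.0455]
red [383 196  16  14 180] px [390.6722 202.7389] med [ 0.4869 -0.267   0.1849] z [0.154  0.1895]
red [119 233   5  24  95] px [121.2842 244.7789] med [0.3939 0.3877 0.0326] z [0.0175 0.0443]
orange [286 150   2  11  11] px [286.9091 155.    
[... 1402 characters left out ...]
0.0244] z [0.0157 0.0341]
red [186 203  14  21 236] px [192.9407 212.9492] med [ 0.5006 -0.2749  0.1741] z [0.15   0.1855]
red [239 241  39  26 551] px [257.9419 253.4537] med [ 0.5182 -0.133   0.0107] z [0.0078 0.0136]
blue [297 187  12  13 117] px [302.265 193.094] med [0.4653 0.0287 0.0939] z [0.0785 0.0996]
blue [296 203  14   3  26] px [302.9615 204.3077] med [0.476  0.0249 0.066 ] z [0.0622 0.0693]
blue [150 275 108  65 887] px [206.823  314.7711] med [ 0.6543 -0.3348  0.0501] z [0.023  0.0575]
blue [144 323   6   6  15] px [147.0667 325.6667] med [ 0.6254 -0.4387  0.0566] z [0.0545 0.0581]
yellow [425 229  33  27 480] px [440.9833 242.2875] med [0.7257 0.2548 0.0155] z [0.0013 0.0235]
```

```bash
python3 - <<'E'
from m import *
np.set_printoptions(precision=4,suppress=True)
z=np.load('top0.npz');p,d,W=z['p'],z['d'],z['W'];c=eyes.calibration('top');h=hsv(p);H,S,V=[h[:,:,i].astype(int) for i in range(3)]
X,Y,Z=W[...,0],W[...,1],W[...,2]
# housing top: dark/blue at z~.058 ; gauge axis by PCA
def fit(m,n):
    Q=W[m][:,:2].astype(np.float32); r=cv2.minAreaRect(Q); mu=Q.mean(0);e,v=np.linalg.eigh(np.cov(Q.T)); a=np.degrees(np.arctan2(v[1,1],v[0,1]))%180
    print(n,len(Q),'rect',np.array(r[0]),np.array(r[1]),'pca ang',a,mu)
def big(m): return max(blobs(m),key=lambda b:b[1][4])[0]
fit(big((Z>.05)&(Z<.066)&(X>.55)&(X<.68)&(Y<-.19)&(Y>-.5)),'housing')
fit(big((Z>.004)&(Z<.02)&(X>.57)&(X<.68)&(Y<.1)&(Y>-.13)&(S<60)),'rail')
fit(big((Z>.13)&(Z<.148)&(X>.5)&(X<.6)&(Y<-.2)&(Y>-.5)),'backboard')
fit(big((Z>.06)&(Z<.09)&(X>.25)&(X<.42)&(Y<-.1)&(Y>-.4)),'jar')
for n,x,y in(('orange',.55,.16),('blue',.454,.035)):
    m=(abs(Z-.1)<.009)&(np.hypot(X-x,Y-y)<.045); fit(big(m),n+' cap')
    m=(abs(Z-.075)<.008)&(np.hypot(X-x,Y-y)<.06); fit(big(m),n+' shoulder')
for n,y0 in(('green',-.107),('orange',-.034)):
    if n=='green': m=(H>45)&(H<90)&(S>90)
    else: m=(H>=4)&(H<=16)&(S>150)
    for b,s,ce in blobs(m&(abs(X-.625)<.08)&(abs(Y-y0)<.03),5): 
        for sel,nm in((b&(Z>.019),'top'),(b,'all')):
            print(n,nm,s,W[sel].mean(0),sel.sum())
m=((H<5)|(H>174))&(S>120)&(abs(X-.62)<.07)&(abs(Y+.15)<.04)
for b,s,ce in blobs(m,4): print('pointer',s,W[b].mean(0))
crop=[cv2.resize(p[a:a+50,b:b+60],(400,333),interpolation=cv2.INTER_CUBIC) for a,b in((158,185),(203,230),(138,300),(190,375))]
cv2.imwrite('pics/crops.png',np.vstack([np.hstack(crop[:2]),np.hstack(crop[2:])])[:600,:,::-1])
E
```

```text
housing 2113 rect [ 0.6233 -0.3314] [0.2408 0.0642] pca ang 88.9375149433367 [ 0.6211 -0.3301]
rail 770 rect [0.6278 0.012 ] [0.0709 0.0815] pca ang 89.91223265643534 [0.6273 0.0113]
backboard 599 rect [ 0.5223 -0.3355] [0.189  0.0446] pca ang 85.0754596126422 [ 0.526  -0.3322]
jar 337 rect [ 0.3232 -0.2474] [0.048  0.0492] pca ang 82.19148376470874 [ 0.3229 -0.2467]
orange cap 164 rect [0.5587 0.163 ] [0.0338 0.0333] pca ang 10.82562744633708 [0.5585 0.1621]
orange shoulder 161 rect [0.5593 0.1633] [0.0505 0.0502] pca ang 120.06487017922451 [0.5542 0.1589]
blue cap 166 rect [0.4528 0.0369] [0.0322 0.0347] pca ang 63.66336886479821 [0.4525 0.0363]
blue shoulder 171 rect [0.4524 0.0355] [0.0512 0.0501] pca ang 137.58095838877384 [0.4497 0.0354]
green top [313 145   3  35  56] [ 0.6312 -0.1079  0.0226] 16
green all [313 145   3  35  56] [ 0.6265 -0.1077  0.0162] 56
orange top [285 144   4  36  63] [ 0.6347 -0.0341  0.022 ] 17
orange all [285 144   4  36  63] [ 0.6297 -0.0329  0.0142] 63
pointer [334 165   1   9   9] [ 0.6059 -0.1602  0.024 ]
pointer [322 188  13   3  23] [ 0.5524 -0.1473  0.0134]
```

View pics/crops.png

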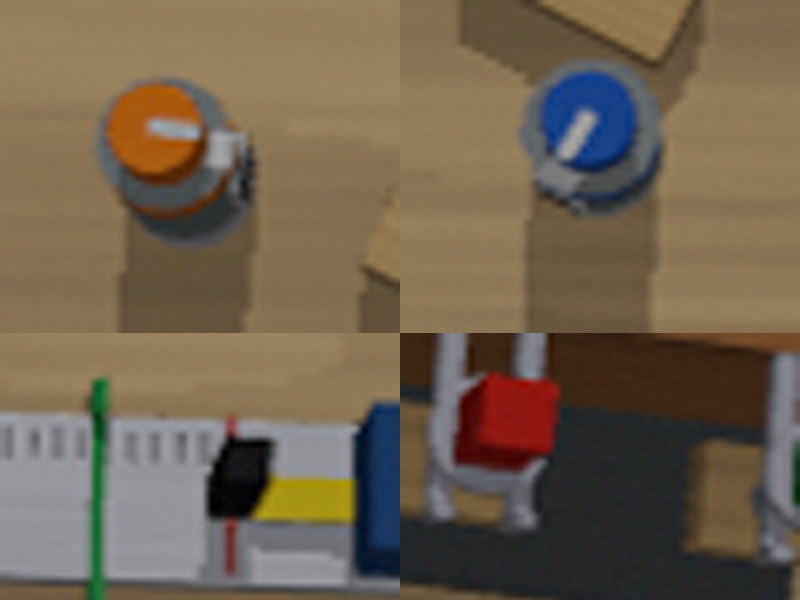

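Crops: the orange tick points image-right (world about −97°) and the blue tick points down-left (about 150°). The red pointer is at pixel (334,165). Next I'll refine these angles and the gauge axis.

```bash
python3 - <<'E'
from m import *
np.set_printoptions(precision=4,suppress=True)
z=np.load('top0.npz');p,d,W=z['p'],z['d'],z['W'];c=eyes.calibration('top');h=hsv(p);H,S,V=[h[:,:,i].astype(int) for i in range(3)]
X,Y,Z=W[...,0],W[...,1],W[...,2]
for n,x,y in(('orange',.5587,.163),('blue',.4528,.0365)):
    for zz,r0,r1 in((.1,.004,.017),(.075,.018,.027)):
        r=np.hypot(X-x,Y-y); m=(abs(Z-zz)<.01)&(r<r1)&(r>r0)&(S<60)&(V>np.percentile(V[(r<r1)&(S<60)],50))
        vv=V[(abs(Z-zz)<.01)&(r<r1)&(r>r0)]
        m&=V>(150 if zz==.1 else 150)
        q=[ray(u,v,c,zz) for v,u in np.argwhere(m)]
        q=np.array(q); 
        if len(q): mu=q.mean(0)[:2]-[x,y]; print(n,zz,len(q),mu,np.degrees(np.arctan2(mu[1],mu[0])))
# rail lower edge / upper edge
g=p.astype(int).sum(2)
up=[];lo=[]
mask=(S<50)&(V>100)
for u in list(range(260,280))+list(range(292,308))+list(range(320,328)):
    v=np.where(mask[140:182,u])[0]+140
    if len(v): up.append(ray(u,v.min(),c,.012)); lo.append(ray(u,v.max(),c,.012))
for e in(up,lo):
    e=np.array(e); k=np.polyfit(e[:,1],e[:,0],1); print('edge x=',k, 90-np.degrees(np.arctan(k[0])), 'x at y=-.16',np.polyval(k,-.16))
m=(V<40)&(abs(X-.62)<.03)&(abs(Y+.16)<.03)
q=W[m&(Z>.066)]; print('tab top',len(q),q.mean(0),q.min(0),q.max(0))
for n,x,y in(('red',.487,-.267),('green',.473,-.383)):
    q=W[(abs(Z-.186)<.008)&(np.hypot(X-x,Y-y)<.03)]; r=cv2.minAreaRect(q[:,:2].astype(np.float32)); print('knob',n,r,q.mean(0))
E
```

```text
orange 0.1 8 [ 0.0007 -0.0071] -84.09853606248703
orange 0.075 11 [-0.0002 -0.0205] -90.59602673343069
blue 0.1 7 [-0.0078  0.0061] 142.32919880921733
edge x= [0.0162 0.6617] 89.07258918161028 x at y=-.16 0.6591476207468969
edge x= [0.0149 0.5957] 89.14836457817107 x at y=-.16 0.5933312581665979
tab top 46 [ 0.6245 -0.1602  0.0715] [ 0.6154 -0.167   0.0671] [ 0.6339 -0.1516  0.0754]
knob red ((0.48833245038986206, -0.27111750841140747), (0.02655409649014473, 0.026793044060468674), 84.8416976928711) [ 0.4875 -0.2702  0.1854]
knob green ((0.474793404340744, -0.38980281352996826), (0.025585586205124855, 0.02570793591439724), 84.77799987792969) [ 0.4744 -0.3885  0.1857]
```

```bash
cat > pl.py <<'E'
from h import *
# usage: plan(targets): x,y,z,closing yaw deg (None keeps); prints normalised shift/turn of each leg as its own call
def cur():
    s=sensors.get_state(); M=R.from_quat(s['eef_rot']).as_matrix()
    return np.r_[s['tool_pos'],np.degrees(np.arctan2(M[1,1],M[0,1]))],s
def plan(T,start=None):
    c,s=cur()
    if start is not None: c=np.array(start,float)
    else: print('t %.2f'%s['clock'],'pose',np.round(c,4),'open %.3f'%s['opening'],'F',np.round(s['contact_force'],1),'j7 %.2f'%s['q'][6])
    for t in T:
        t=np.array([c[i] if v is None else v for i,v in enumerate(t)],float); a=np.radians(c[3]); D=t[:3]-c[:3]
        x=np.array([-np.sin(a),np.cos(a),0]);y=np.array([np.cos(a),np.sin(a),0])
        dt=(-(t[3]-c[3])+180)%360-180
        print(np.round(t,4),'->','%.4f %.4f %.4f %.4f'%(D@x/.3,D@y/.3,-D[2]/.3,dt/360),'rows>=%d'%np.ceil(max(np.linalg.norm(D)/.0417,abs(dt)/7.16)))
        c=t
E
python3 - <<'E'
from pl import *
plan([(.50,.25,.25,25),(.62,-.06,.2,-.9),(.625,-.160,.12,-.9),(.625,-.160,.040,-.9)])
E
```

```text
t 0.10 pose [ 0.1617  0.6031  0.238  75.0026] open 0.999 F [-0.1  0.5  0. ] j7 -0.22
[ 0.5   0.25  0.25 25.  ] -> -1.3940 -0.8452 -0.0400 0.1389 rows>=12
[ 0.62 -0.06  0.2  -0.9 ] -> -1.1056 -0.0742 0.1667 0.0719 rows>=9
[ 0.625 -0.16   0.12  -0.9  ] -> -0.3330 0.0219 0.2667 0.0000 rows>=4
[ 0.625 -0.16   0.04  -0.9  ] -> 0.0000 0.0000 0.2667 0.0000 rows>=2
```

```bash
python3 - <<'E'
from pl import *
plan([(.36,.40,.25,50),(.53,.20,.25,25),(.62,-.03,.2,-.9)])
E
```

```text
t 0.10 pose [ 0.1617  0.6031  0.238  75.0026] open 0.999 F [-0.1  0.5  0. ] j7 -0.22
[ 0.36  0.4   0.25 50.  ] -> -0.8138 -0.4830 -0.0400 0.0695 rows>=7
[ 0.53  0.2   0.25 25.  ] -> -0.8626 -0.1464 -0.0000 0.0694 rows>=7
[ 0.62 -0.03  0.2  -0.9 ] -> -0.8216 -0.0521 0.1667 0.0719 rows>=7
```

>>> {"op": "send_rows", "data": {"rows": "-0.814 -0.483 -0.04 0.0695;-0.814 -0.483 -0.04 0.0695;-0.814 -0.483 -0.04 0.0695;-0.814 -0.483 -0.04 0.0695;-0.814 -0.483 -0.04 0.0695;-0.814 -0.483 -0.04 0.0695;-0.814 -0.483 -0.04 0.0695;-0.814 -0.483 -0.04 0.0695", "jaw": -1}}

```text
clock: 0.77
tool_pos: [0.3669, 0.3928, 0.2507]
eef_rot: [0.348, 0.937, -0.002, 0.003]
contact_force: [0.8, -0.9, -0.6]
opening: 0.996
finger_force: 0.0
```

>>> {"op": "send_rows", "data": {"rows": "-0.863 -0.146 0 0.0694;-0.863 -0.146 0 0.0694;-0.863 -0.146 0 0.0694;-0.863 -0.146 0 0.0694;-0.863 -0.146 0 0.0694;-0.863 -0.146 0 0.0694;-0.863 -0.146 0 0.0694;-0.863 -0.146 0 0.0694"}}

```text
clock: 1.43
tool_pos: [0.5329, 0.1957, 0.2503]
eef_rot: [0.541, 0.841, -0.001, 0.001]
contact_force: [-0.5, 0.5, 0.1]
opening: 1.0
finger_force: 0.0
```

>>> {"op": "send_rows", "data": {"rows": "-0.822 -0.052 0.167 0.0719;-0.822 -0.052 0.167 0.0719;-0.822 -0.052 0.167 0.0719;-0.822 -0.052 0.167 0.0719;-0.822 -0.052 0.167 0.0719;-0.822 -0.052 0.167 0.0719;-0.822 -0.052 0.167 0.0719;-0.822 -0.052 0.167 0.0719;-0.822 -0.052 0.167 0.0719"}}

```text
clock: 2.18
tool_pos: [0.6198, -0.0269, 0.2001]
eef_rot: [0.712, 0.702, 0.0, -0.001]
contact_force: [-0.1, 1.1, -0.1]
opening: 1.001
finger_force: 0.0
```

```bash
python3 - <<'E'
from pl import *
plan([(.625,-.11,.12,-.9),(.625,-.160,.12,-.9),(.625,-.160,.040,-.9)])
p,d,c=snap('wrist','w1.png'); print(c)
E
```

```text
t 2.18 pose [ 0.6198 -0.0269  0.2001 -0.7799] open 1.001 F [-0.1  1.1 -0.1] j7 0.04
[ 0.625 -0.11   0.12  -0.9  ] -> -0.2766 0.0212 0.2671 0.0003 rows>=3
[ 0.625 -0.16   0.12  -0.9  ] -> -0.1666 0.0026 -0.0000 0.0000 rows>=2
[ 0.625 -0.16   0.04  -0.9  ] -> 0.0000 0.0000 0.2667 0.0000 rows>=2
{'fov_y': 63.861802525506306, 'cx': 282.66977615903926, 'cy': 206.7223246304001, 'world_from_camera': array([[ 0.99989811, -0.01295059, -0.00600359,  0.62064853],
       [-0.0141912 , -0.947235  , -0.32022564,  0.05692604],
       [-0.0015397 ,  0.32027821, -0.94732228,  0.34553224],
       [ 0.        ,  0.        ,  0.        ,  1.        ]])}
```

View pics/w1.png

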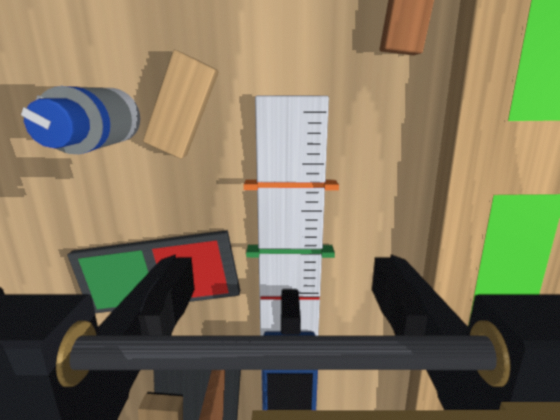

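Wrist view: the orange fin is at row 185, the green fin at row 251, the red pointer at row 298 and the tab at (290,310). The tab sits centred between the fingers. I'll measure those lines with this view.

```bash
cat > g.py <<'E'
from m import *
def gauge():
    p,d,c=snap('wrist'); W=cloud(d,c); h=hsv(p);H,S,V=[h[:,:,i].astype(int) for i in range(3)]
    reg=(abs(W[...,0]-.626)<.05)&(W[...,2]<.04)&(W[...,2]>0)
    for n,m in(('green',(H>45)&(H<90)&(S>110)),('orange',(H>4)&(H<17)&(S>190)),('red',((H<4)|(H>175))&(S>150))):
        for b,s,ce in blobs(m&reg&(W[...,1]>-.25),25):
            Q=W[b]; print(n,s,'mean',Q.mean(0).round(4),'y@top',np.median(Q[Q[:,2]>np.percentile(Q[:,2],70)],0).round(4))
E
python3 - <<'E'
from g import *
gauge()
E
```

```text
green [247 246  87  12 452] mean [ 0.6247 -0.1057  0.0151] y@top [ 0.6596 -0.1054  0.021 ]
orange [246 182  12   5  31] mean [ 0.5872 -0.0285  0.0172] y@top [ 0.5904 -0.0289  0.0206]
orange [322 182  13   7  35] mean [ 0.6653 -0.0301  0.0172] y@top [ 0.6642 -0.0304  0.0216]
red [298 298  20   2  35] mean [ 0.646  -0.1598  0.0223] y@top [ 0.6434 -0.1591  0.0228]
```

>>> {"op": "send_rows", "data": {"rows": "-0.277 0.0205 0.267 0;-0.277 0.0205 0.267 0;-0.277 0.0205 0.267 0;-0.277 0.0205 0.267 0;-0.277 0.0205 0.267 0", "jaw": -0.2}}

```text
clock: 2.7
tool_pos: [0.6242, -0.112, 0.1195]
eef_rot: [0.713, 0.702, -0.001, -0.001]
contact_force: [-0.2, 1.6, 0.8]
opening: 0.648
finger_force: 0.0
```

>>> {"op": "send_rows", "data": {"rows": "-0.167 0.0026 0 0;-0.167 0.0026 0 0;-0.167 0.0026 0 0;-0.167 0.0026 0 0;-0.167 0.0026 0.133 0;-0.167 0.0026 0.267 0;-0.167 0.0026 0.267 0;-0.167 0.0026 0.267 0;-0.167 0.0026 0.267 0"}}

```text
clock: 3.45
tool_pos: [0.6268, -0.1612, 0.0424]
eef_rot: [0.712, 0.702, 0.001, 0.001]
contact_force: [-0.6, -0.4, 0.8]
opening: 0.602
finger_force: 0.0
```

>>> {"op": "send_rows", "data": {"rows": "0 0 0 0;0 0 0 0;0 0 0 0;0 0 0 0;0 0 0 0;0 0 0 0;0 0 0 0;0 0 0 0", "jaw": 1, "force": 35}}

```text
clock: 4.12
tool_pos: [0.6255, -0.163, 0.0411]
eef_rot: [0.713, 0.702, 0.0, 0.0]
contact_force: [-0.9, 0.0, 5.8]
opening: 0.219
finger_force: 35.0
```

```bash
python3 - <<'E'
from g import *
from pl import *
gauge(); plan([])
E
```

```text
green [ 187  143  192   15 2198] mean [ 0.626  -0.1065  0.0155] y@top [ 0.5923 -0.1064  0.0211]
red [222 249  42   5 203] mean [ 0.6034 -0.1593  0.0226] y@top [ 0.6047 -0.159   0.0228]
red [302 249  41   6 200] mean [ 0.6462 -0.1601  0.0225] y@top [ 0.6445 -0.1599  0.0227]
t 4.17 pose [ 0.6254 -0.1629  0.0411 -0.8984] open 0.224 F [-1.3  0.2  5.2] j7 0.23
```

>>> {"op": "send_rows", "data": {"rows": "-0.02 0 0 0;-0.04 0 0 0;-0.06 0 0 0;-0.08 0 0 0;-0.1 0 0 0;-0.12 0 0 0;-0.14 0 0 0;-0.16 0 0 0;-0.177 0 0 0;-0.177 0 0 0"}}

```text
clock: 5.0
tool_pos: [0.6234, -0.1997, 0.0388]
eef_rot: [0.71, 0.704, 0.005, -0.01]
contact_force: [-7.7, 23.4, 9.7]
opening: 0.032
finger_force: 11.8
```

```bash
python3 - <<'E'
from g import *
from pl import *
gauge(); plan([])
E
```

```text
green [ 184   66  208   17 2533] mean [ 0.626  -0.1071  0.0156] y@top [ 0.659  -0.1071  0.0212]
red [221 184  42   5 206] mean [ 0.6026 -0.1594  0.0222] y@top [ 0.6051 -0.1593  0.0228]
red [310 184  42   7 244] mean [ 0.647  -0.1601  0.022 ] y@top [ 0.6471 -0.1602  0.0228]
t 5.05 pose [ 0.6222 -0.1997  0.0388 -0.4671] open 0.004 F [-5.5 23.8  8.4] j7 0.29
```

I had the sign wrong: tool +x is +y. The fingers slid off the tab backwards, but the gauge is still home. I'll lift clear and regrasp.

>>> {"op": "send_rows", "data": {"rows": "0.03 0 0 0;0.055 0 0 0;0.055 0 0 0;0.055 0 -0.05 0;0.055 0 -0.13 0;0.055 0 -0.26 0;0.055 0 -0.26 0;0.055 0 -0.26 0"}}

```text
clock: 5.72
tool_pos: [0.6266, -0.2022, 0.1222]
eef_rot: [0.713, 0.701, 0.001, 0.004]
contact_force: [-0.6, 0.1, -0.6]
opening: 0.004
finger_force: 0.0
```

```bash
python3 - <<'E'
from g import *
from pl import *
gauge(); plan([(.625,-.160,.118,-.9),(.625,-.16,.04,-.9),(.6258,-.1068,.04,-.9)])
E
```

```text
green [ 210   71  138    9 1028] mean [ 0.6262 -0.1072  0.0154] y@top [ 0.6592 -0.107   0.0212]
red [295 151  29   3  85] mean [ 0.6466 -0.1601  0.0222] y@top [ 0.6484 -0.16    0.0228]
red [235 152  28   2  56] mean [ 0.6026 -0.1596  0.0222] y@top [ 0.6038 -0.1593  0.0229]
t 5.77 pose [ 0.6252 -0.2014  0.1202 -0.9916] open 0.004 F [ 0.6 -0.5 -0.5] j7 0.27
[ 0.625 -0.16   0.118 -0.9  ] -> 0.1379 -0.0029 0.0074 -0.0003 rows>=1
[ 0.625 -0.16   0.04  -0.9  ] -> 0.0000 0.0000 0.2600 0.0000 rows>=2
[ 0.6258 -0.1068  0.04   -0.9   ] -> 0.1774 -0.0001 -0.0000 0.0000 rows>=2
```

>>> {"op": "send_rows", "data": {"rows": "0.138 -0.003 0 0;0.138 -0.003 0 0;0.138 -0.003 0 0;0.138 -0.003 0 0;0.138 -0.003 0 0;0.138 -0.003 0 0;0.138 -0.003 0 0", "jaw": -0.2}}

```text
clock: 6.35
tool_pos: [0.624, -0.1595, 0.1182]
eef_rot: [0.713, 0.701, -0.0, 0.0]
contact_force: [1.1, 0.0, 0.5]
opening: 0.51
finger_force: 0.0
```

>>> {"op": "send_rows", "data": {"rows": "0 0 0.13 0;0 0 0.26 0;0 0 0.26 0;0 0 0.26 0;0 0 0.26 0"}}

```text
clock: 6.77
tool_pos: [0.6253, -0.1588, 0.0419]
eef_rot: [0.713, 0.701, 0.0, 0.001]
contact_force: [-0.4, -0.9, 1.0]
opening: 0.599
finger_force: 0.0
```

>>> {"op": "send_rows", "data": {"rows": "0 0 0 0;0 0 0 0;0 0 0 0;0 0 0 0;0 0 0 0;0 0 0 0;0 0 0 0;0 0 0 0", "jaw": 1, "force": 45}}

```text
clock: 7.43
tool_pos: [0.6255, -0.1581, 0.0412]
eef_rot: [0.713, 0.702, 0.001, 0.001]
contact_force: [0.8, -0.5, 5.2]
opening: 0.222
finger_force: 45.0
```

>>> {"op": "send_rows", "data": {"rows": "0.02 0 0 0;0.04 0 0 0;0.06 0 0 0;0.08 0 0 0;0.1 0 0 0;0.12 0 0 0;0.14 0 0 0;0.16 0 0 0;0.177 0 0 0;0.177 0 0 0"}}

```text
clock: 8.27
tool_pos: [0.6264, -0.1044, 0.0412]
eef_rot: [0.712, 0.702, 0.001, 0.001]
contact_force: [1.7, -2.9, 5.9]
opening: 0.225
finger_force: 45.0
```

```bash
python3 - <<'E'
from g import *
from pl import *
gauge(); plan([])
E
```

```text
green [197 241  68  23 784] mean [ 0.5917 -0.1046  0.0154] y@top [ 0.5856 -0.1055  0.0212]
green [300 241  69  23 789] mean [ 0.6596 -0.1059  0.0154] y@top [ 0.6659 -0.1069  0.0212]
red [223 256  14   6  59] mean [ 0.5963 -0.1055  0.0221] y@top [ 0.5971 -0.1052  0.0227]
red [329 257  14   5  55] mean [ 0.6554 -0.1065  0.0221] y@top [ 0.6559 -0.1064  0.0228]
t 8.32 pose [ 0.6264 -0.1051  0.0412 -0.8617] open 0.222 F [ 2.1 -2.3  5.6] j7 0.16
```

>>> {"op": "send_rows", "data": {"rows": "0 0 0 0;0 0 0 0;0 0 0 0;0 0 0 0;0 0 0 0;0 0 0 0;0 0 0 0;0 0 0 0;0 0 0 0;0 0 0 0"}}

```text
clock: 9.15
tool_pos: [0.6264, -0.1061, 0.0412]
eef_rot: [0.713, 0.701, 0.0, 0.002]
contact_force: [2.3, -2.4, 5.7]
opening: 0.225
finger_force: 45.0
```

>>> {"op": "send_rows", "data": {"rows": "0 0 0 0;0 0 0 0;0 0 0 0;0 0 0 0;0.02 0 0 0;0.04 0 0 0;0.06 0 0 0;0.08 0 0 0;0.1 0 0 0;0.12 0 0 0"}}

```text
clock: 9.98
tool_pos: [0.627, -0.0706, 0.0412]
eef_rot: [0.713, 0.701, 0.0, 0.002]
contact_force: [2.2, -4.1, 5.4]
opening: 0.224
finger_force: 45.0
```

>>> {"op": "send_rows", "data": {"rows": "0.02 0 0 0;0.04 0 0 0;0.06 0 0 0;0.08 0 0 0;0.1 0 0 0;0.12 0 0 0;0.13 0 0 0;0.13 0 0 0;0.13 0 0 0"}}

```text
clock: 10.73
tool_pos: [0.6276, -0.0318, 0.0412]
eef_rot: [0.713, 0.701, 0.0, 0.002]
contact_force: [2.4, -4.8, 5.5]
opening: 0.229
finger_force: 45.0
```

```bash
python3 - <<'E'
from g import *
from pl import *
gauge(); plan([])
E
```

```text
orange [197 238  41  22 359] mean [ 0.5884 -0.0294  0.0154] y@top [ 0.587  -0.0301  0.021 ]
orange [326 238  41  15 254] mean [ 0.6648 -0.0303  0.0134] y@top [ 0.6662 -0.0297  0.0183]
orange [240 246  21   7  66] mean [ 0.6088 -0.0318  0.0128] y@top [ 0.6079 -0.0311  0.0133]
orange [307 246  19   7  40] mean [ 0.647  -0.0331  0.0126] y@top [ 0.6473 -0.033   0.0132]
red [223 256  14   6  58] mean [ 0.5974 -0.0328  0.0221] y@top [ 0.597  -0.0322  0.0228]
red [329 256  14   6  55] mean [ 0.6567 -0.0339  0.0221] y@top [ 0.6571 -0.0331  0.0228]
t 10.78 pose [ 0.6277 -0.032   0.0412 -0.9437] open 0.222 F [ 2.6 -4.9  5. ] j7 0.07
```

>>> {"op": "send_rows", "data": {"rows": "0.011 0 0 0;0.011 0 0 0;0.011 0 0 0;0.011 0 0 0;0.011 0 0 0;0.011 0 0 0;0.011 0 0 0;0.011 0 0 0;0.011 0 0 0;0.011 0 0 0"}}

```text
clock: 11.62
tool_pos: [0.6277, -0.0289, 0.0412]
eef_rot: [0.713, 0.701, 0.0, 0.002]
contact_force: [2.2, -4.2, 5.5]
opening: 0.224
finger_force: 45.0
```

```bash
python3 - <<'E'
from g import *
gauge()
E
```

```text
orange [198 242  48  22 329] mean [ 0.5893 -0.029   0.0155] y@top [ 0.5881 -0.0291  0.021 ]
orange [325 242  42  19 260] mean [ 0.6643 -0.0302  0.0141] y@top [ 0.6642 -0.0297  0.0196]
orange [246 250  18   6  46] mean [ 0.6111 -0.0306  0.0152] y@top [ 0.6129 -0.0292  0.0198]
orange [303 250  14   7  40] mean [ 0.6429 -0.0307  0.0161] y@top [ 0.6416 -0.0298  0.0204]
red [223 256  17   6  71] mean [ 0.5979 -0.0299  0.0218] y@top [ 0.5971 -0.0298  0.0225]
red [326 256  17   6  68] mean [ 0.6562 -0.0309  0.022 ] y@top [ 0.6572 -0.0311  0.0227]
```

>>> {"op": "send_rows", "data": {"rows": "0 0 0 0;0 0 0 0;0 0 0 0;0 0 0 0;0 0 0 0;0 0 0 0;0 0 0 0;0 0 0 0;0 0 0 0;0 0 0 0"}}

```text
clock: 12.5
tool_pos: [0.6277, -0.0289, 0.0412]
eef_rot: [0.713, 0.701, -0.0, 0.002]
contact_force: [2.9, -5.2, 6.5]
opening: 0.221
finger_force: 45.0
```

>>> {"op": "send_rows", "data": {"rows": "-0.015 0 0 0;-0.03 0 0 0;-0.045 0 0 0;-0.06 0 0 0;-0.075 0 0 0;-0.09 0 0 0;-0.105 0 0 0;-0.12 0 0 0;-0.135 0 0 0;-0.15 0 0 0"}}

```text
clock: 13.33
tool_pos: [0.6269, -0.0734, 0.0412]
eef_rot: [0.713, 0.701, 0.0, 0.002]
contact_force: [2.0, -3.7, 5.6]
opening: 0.22
finger_force: 45.0
```

>>> {"op": "send_rows", "data": {"rows": "-0.015 0 0 0;-0.03 0 0 0;-0.045 0 0 0;-0.06 0 0 0;-0.075 0 0 0;-0.09 0 0 0;-0.105 0 0 0;-0.12 0 0 0;-0.135 0 0 0;-0.15 0 0 0"}}

```text
clock: 14.17
tool_pos: [0.6262, -0.1177, 0.0412]
eef_rot: [0.713, 0.701, 0.0, 0.002]
contact_force: [2.5, -2.3, 6.9]
opening: 0.221
finger_force: 45.0
```

>>> {"op": "send_rows", "data": {"rows": "-0.015 0 0 0;-0.03 0 0 0;-0.045 0 0 0;-0.06 0 0 0;-0.075 0 0 0;-0.09 0 0 0;-0.105 0 0 0;-0.12 0 0 0;-0.13 0 0 0;-0.138 0 0 0"}}

```text
clock: 15.0
tool_pos: [0.6255, -0.1582, 0.0412]
eef_rot: [0.713, 0.701, 0.001, 0.001]
contact_force: [2.2, 2.7, 8.4]
opening: 0.22
finger_force: 45.0
```

```bash
python3 - <<'E'
from g import *
from pl import *
gauge(); plan([])
E
```

```text
green [ 187  151  191   17 2225] mean [ 0.6254 -0.1064  0.0154] y@top [ 0.5923 -0.1065  0.0212]
orange [180   0  27   6  93] mean [ 0.5857 -0.0343  0.0097] y@top [ 0.587  -0.0344  0.0132]
orange [359   0  25   6  90] mean [ 0.6676 -0.0357  0.0103] y@top [ 0.667  -0.0357  0.0136]
red [223 257  14   5  54] mean [ 0.5954 -0.1592  0.0222] y@top [ 0.5946 -0.1588  0.0229]
red [329 257  14   5  54] mean [ 0.6544 -0.1603  0.0221] y@top [ 0.6547 -0.1601  0.0227]
t 15.05 pose [ 0.6255 -0.158   0.0412 -0.9006] open 0.217 F [ 2.1 -1.8  5.9] j7 0.22
```

>>> {"op": "send_rows", "data": {"rows": "0 0 0 0;0 0 0 0;0 0 0 0;0 0 0 0;0 0 0 0;0 0 0 0;0 0 -0.1 0;0 0 -0.3 0;0 0 -0.7 0;0 0 -0.7 0", "jaw": 0}}

```text
clock: 15.88
tool_pos: [0.6237, -0.1579, 0.1968]
eef_rot: [0.713, 0.702, -0.0, -0.001]
contact_force: [0.0, 0.5, 0.5]
opening: 0.501
finger_force: 0.0
```

```bash
python3 - <<'E'
from g import *
from pl import *
gauge(); plan([(.5,-.268,.25,-6),(.489,-.271,.25,-6),(.489,-.271,.156,-6)])
p,d,c=snap('top','t1.png');W=cloud(d,c);h=hsv(p);H,S=h[...,0].astype(int),h[...,1]
m=(V:=h[...,2])<40
m=m&(abs(W[...,0]-.62)<.03)&(abs(W[...,1]+.16)<.03)&(W[...,2]>.066)&(W[...,2]<.08); print(W[m].mean(0) if m.any() else 'hidden')
E
```

```text
green [235 126 100   6 475] mean [ 0.6263 -0.1066  0.0157] y@top [ 0.5905 -0.1061  0.0213]
red [296 184  22   2  43] mean [ 0.646  -0.1599  0.0223] y@top [ 0.6486 -0.16    0.0228]
t 15.93 pose [ 0.6288 -0.1594  0.2059 -0.9198] open 0.498 F [ 0.6 -1.   4.9] j7 0.21
[ 0.5   -0.268  0.25  -6.   ] -> -0.3690 -0.4236 -0.1469 0.0141 rows>=5
[ 0.489 -0.271  0.25  -6.   ] -> -0.0138 -0.0354 -0.0000 0.0000 rows>=1
[ 0.489 -0.271  0.156 -6.   ] -> 0.0000 0.0000 0.3133 0.0000 rows>=3
hidden
```

```bash
python3 - <<'E'
from pl import *
plan([(.489,-.271,.25,-6)],start=(.6255,-.159,.251,-.9))
E
```

```text
[ 0.489 -0.271  0.25  -6.   ] -> -0.3804 -0.4491 0.0033 0.0142 rows>=5
```

>>> {"op": "send_rows", "data": {"rows": "0 -0.1 0 0;-0.38 -0.449 0 0.0142;-0.38 -0.449 0 0.0142;-0.38 -0.449 0 0.0142;-0.38 -0.449 0 0.0142;-0.38 -0.449 0 0.0142;-0.38 -0.449 0 0.0142;-0.38 -0.449 0 0.0142;-0.38 -0.449 0 0.0142", "jaw": -0.3}}

```text
clock: 16.73
tool_pos: [0.4893, -0.2681, 0.195]
eef_rot: [0.742, 0.67, 0.001, -0.0]
contact_force: [0.7, -0.5, -0.0]
opening: 0.652
finger_force: 0.0
```

```bash
python3 - <<'E'
from m import *
from pl import *
p,d,c=snap('wrist','w2.png');W=cloud(d,c);h=hsv(p);H,S=h[...,0].astype(int),h[...,1]
for n,m in(('red',((H<6)|(H>174))&(S>120)),('green',(H>45)&(H<90)&(S>110))):
    Q=W[m&(abs(W[...,2]-.186)<.01)]
    if len(Q): print(n,len(Q),cv2.minAreaRect(Q[:,:2].astype(np.float32)),Q.min(0),Q.max(0))
plan([(.489,-.271,.25,-6),(.489,-.271,.156,-6)])
E
```

```text
red 2380 ((0.4872007966041565, -0.268783837556839), (0.026102228090167046, 0.025567611679434776), 84.43576049804688) [ 0.47350477 -0.28257965  0.17602683] [ 0.50063879 -0.25503795  0.18739252]
green 38 ((0.4756455421447754, -0.3755195736885071), (0.001498234923928976, 0.022516196593642235), 83.55933380126953) [ 0.46444516 -0.37730635  0.17602001] [ 0.48677337 -0.37359896  0.17716722]
t 16.78 pose [ 0.4892 -0.2681  0.195  -5.814 ] open 0.654 F [ 0.2  0.5 -0.3] j7 0.37
[ 0.489 -0.271  0.25  -6.   ] -> -0.0097 0.0002 -0.1832 0.0005 rows>=2
[ 0.489 -0.271  0.156 -6.   ] -> 0.0000 0.0000 0.3133 0.0000 rows>=3
```

View pics/w2.png

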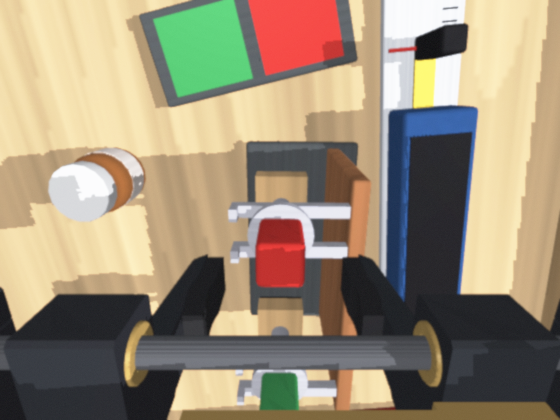

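Wrist view: the red knob is centred between the fingers at (280,250), prongs below it, jar to the left at (95,185). Now down, grip and extract.

```bash
python3 - <<'E'
from pl import *
plan([(.4877,-.2695,.156,-6),(.4877,-.2695,.178,-6),(.4877-.0995*.9,-.2695+.0105*.9,.178,-6),(.398,-.24,.24,-6),(.515,-.132,.24,7),(.515,-.132,.115,7)])
E
```

```text
t 16.78 pose [ 0.4892 -0.2681  0.195  -5.814 ] open 0.654 F [ 0.2  0.5 -0.3] j7 0.37
[ 0.4877 -0.2695  0.156  -6.    ] -> -0.0052 -0.0046 0.1301 0.0005 rows>=1
[ 0.4877 -0.2695  0.178  -6.    ] -> 0.0000 0.0000 -0.0733 0.0000 rows>=1
[ 0.3982 -0.26    0.178  -6.    ] -> 0.0001 -0.3002 -0.0000 0.0000 rows>=3
[ 0.398 -0.24   0.24  -6.   ] -> 0.0664 -0.0075 -0.2067 0.0000 rows>=2
[ 0.515 -0.132  0.24   7.   ] -> 0.3988 0.3502 -0.0000 -0.0361 rows>=4
[ 0.515 -0.132  0.115  7.   ] -> 0.0000 0.0000 0.4167 0.0000 rows>=3
```

>>> {"op": "send_rows", "data": {"rows": "-0.005 -0.004 0.06 0;-0.005 -0.004 0.13 0;-0.005 -0.004 0.13 0;-0.005 -0.004 0.13 0"}}

```text
clock: 17.12
tool_pos: [0.4867, -0.2699, 0.1557]
eef_rot: [0.742, 0.67, -0.0, -0.001]
contact_force: [-0.0, -0.1, -0.5]
opening: 0.646
finger_force: 0.0
```

>>> {"op": "send_rows", "data": {"rows": "0 0 0 0;0 0 0 0;0 0 0 0;0 0 0 0;0 0 0 0;0 0 0 0;0 0 0 0", "jaw": 1, "force": 30}}

```text
clock: 17.7
tool_pos: [0.487, -0.2715, 0.1569]
eef_rot: [0.743, 0.669, 0.0, 0.0]
contact_force: [0.4, 0.5, 3.4]
opening: 0.288
finger_force: 30.0
```

```bash
python3 - <<'E'
from pl import *
plan([])
E
```

```text
t 17.70 pose [ 0.487  -0.2715  0.1569 -6.0028] open 0.288 F [0.4 0.5 3.4] j7 0.38
```

>>> {"op": "send_rows", "data": {"rows": "0 0 -0.03 0;0 0 -0.075 0;0 0 -0.075 0;0 -0.06 -0.075 0;0 -0.12 -0.075 0;0 -0.18 -0.075 0;0 -0.24 -0.075 0;0 -0.3 -0.075 0;0 -0.3 -0.075 0;0 -0.3 -0.075 0"}}

```text
clock: 18.53
tool_pos: [0.3965, -0.262, 0.1789]
eef_rot: [0.743, 0.669, -0.0, -0.0]
contact_force: [1.1, -0.6, -2.1]
opening: 0.288
finger_force: 30.0
```

>>> {"op": "send_rows", "data": {"rows": "0.02 0 -0.07 0;0.04 0 -0.14 0;0.066 0 -0.207 0;0.066 0 -0.207 0;0.066 0 -0.207 0"}}

```text
clock: 18.95
tool_pos: [0.4011, -0.2423, 0.2416]
eef_rot: [0.743, 0.67, 0.001, 0.002]
contact_force: [0.8, 0.0, -2.1]
opening: 0.29
finger_force: 30.0
```

>>> {"op": "send_rows", "data": {"rows": "0.08 0.07 0 -0.009;0.16 0.14 0 -0.018;0.24 0.21 0 -0.027;0.32 0.28 0 -0.036;0.4 0.35 0 -0.036;0.4 0.35 0 -0.036;0.4 0.35 0 -0.036"}}

```text
clock: 19.53
tool_pos: [0.5172, -0.132, 0.2393]
eef_rot: [0.661, 0.75, 0.0, -0.001]
contact_force: [-0.7, -0.2, -2.6]
opening: 0.292
finger_force: 30.0
```

```bash
python3 - <<'E'
from m import *
from pl import *
plan([(.5157,-.1317,.113,7)])
p,d,c=snap('wrist','w3.png');W=cloud(d,c);h=hsv(p);H,S=h[...,0].astype(int),h[...,1]
for n,m in(('red',((H<6)|(H>174))&(S>120)),('green',(H>45)&(H<90)&(S>110))):
    for b,s,ce in blobs(m&(W[...,2]<.03)&(W[...,2]>0),100): print(n,s,W[b].mean(0))
E
```

```text
t 19.53 pose [ 0.5172 -0.132   0.2393  7.182 ] open 0.292 F [-0.7 -0.2 -2.6] j7 0.30
[ 0.5157 -0.1317  0.113   7.    ] -> 0.0018 -0.0050 0.4210 0.0005 rows>=4
red [ 249  140   66   58 2526] [ 0.51256766 -0.11887922  0.01180097]
green [ 172  140   68   58 3675] [ 0.43131939 -0.13998507  0.01183605]
green [341 153  86  18 353] [ 0.62417855 -0.10654542  0.01577764]
green [524 208  36  88 978] [ 0.8395817  -0.20070407  0.02939265]
green [484 370  53  27 743] [ 0.85762386 -0.37849854  0.02937928]
```

View pics/w3.png

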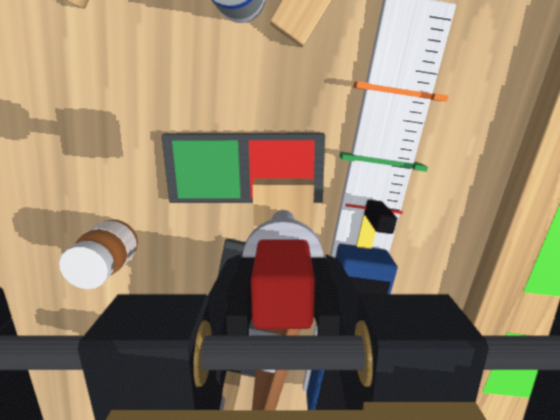

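>>> {"op": "send_rows", "data": {"rows": "0 -0.007 0.12 0;0 -0.007 0.24 0;0 -0.007 0.36 0;0 -0.007 0.42 0;0 -0.007 0.44 0;0 -0.007 0.45 0;0 -0.007 0.457 0;0 -0.007 0.462 0;0 -0.007 0.462 0"}}

```text
clock: 20.33
tool_pos: [0.5147, -0.1345, 0.1034]
eef_rot: [0.663, 0.749, 0.001, 0.001]
contact_force: [-0.6, -0.2, -2.2]
opening: 0.291
finger_force: 30.0
```

```bash
python3 - <<'E'
from m import *
from pl import *
plan([])
p,d,c=snap('top');W=cloud(d,c);h=hsv(p);H,S,V=[h[...,i].astype(int) for i in range(3)]
np.savez('t2.npz',p=p,d=d,W=W)
E
```

```text
t 20.33 pose [ 0.5147 -0.1345  0.1034  6.9349] open 0.291 F [-0.6 -0.2 -2.2] j7 0.29
```

>>> {"op": "send_rows", "data": {"rows": "0.004 0 0.005 0;0.004 0 0.008 0;0.004 0 0.01 0;0.004 0 0.01 0"}}

```text
clock: 20.72
tool_pos: [0.5146, -0.1327, 0.1009]
eef_rot: [0.663, 0.749, 0.001, 0.001]
contact_force: [-2.2, 0.9, 10.3]
opening: 0.292
finger_force: 30.0
```

>>> {"op": "send_rows", "data": {"rows": "0 0 0 0;0 0 0 0;0 0 0 0;0 0 0 0;0 0 0 0;0 0 -0.08 0;0 0 -0.2 0;0 0 -0.4 0;0 0 -0.4 0;0 0 -0.4 0", "jaw": -0.2}}

```text
clock: 21.55
tool_pos: [0.5166, -0.1336, 0.2237]
eef_rot: [0.663, 0.749, 0.002, 0.004]
contact_force: [0.7, -0.9, -0.4]
opening: 0.598
finger_force: 0.0
```

```bash
cat > st.py <<'E'
from m import *
def stamps(cam='wrist',zlo=.12,zhi=.14):
    p,d,c=snap(cam);W=cloud(d,c);h=hsv(p);H,S=h[...,0].astype(int),h[...,1]
    for n,m in(('red',((H<6)|(H>174))&(S>120)),('green',(H>45)&(H<90)&(S>110))):
        for lo,hi in((zlo,zhi),(.176,.2)):
            for b,s,ce in blobs(m&(W[...,2]>lo)&(W[...,2]<hi)&(W[...,0]<.7)&(abs(W[...,1])<.5),50):
                Q=W[b]; r=cv2.minAreaRect(Q[:,:2].astype(np.float32)); print(cam,n,len(Q),np.round(r[0],4),np.round(r[1],4),round(r[2],1),'z',np.median(Q[:,2]).round(4))
E
python3 - <<'E'
from st import *
from pl import *
stamps('wrist'); stamps('top')
plan([(.474,-.3885,.25,-6)])
E
```

```text
wrist red 1129 [ 0.5141 -0.13  ] [0.0252 0.0258] 6.3 z 0.1289
top green 129 [ 0.4746 -0.3881] [0.0233 0.0252] 84.8 z 0.1856
t 21.65 pose [ 0.5139 -0.1329  0.2197  6.9633] open 0.599 F [ 0.5  0.2 -0.3] j7 0.30
[ 0.474  -0.3885  0.25   -6.    ] -> -0.8296 -0.2354 -0.1010 0.0360 rows>=7
```

>>> {"op": "send_rows", "data": {"rows": "0 0 -0.1 0;-0.83 -0.235 -0.1 0.036;-0.83 -0.235 -0.1 0.036;-0.83 -0.235 -0.1 0.036;-0.83 -0.235 -0.1 0.036;-0.83 -0.235 -0.1 0.036;-0.83 -0.235 -0.1 0.036;-0.83 -0.235 -0.1 0.036;-0.83 -0.235 -0.1 0.036;-0.83 -0.235 -0.1 0.036", "jaw": -0.3}}

```text
clock: 22.48
tool_pos: [0.4734, -0.3874, 0.2474]
eef_rot: [0.743, 0.669, 0.0, -0.002]
contact_force: [-0.0, 0.5, 0.6]
opening: 0.652
finger_force: 0.0
```

```bash
python3 - <<'E'
from st import *
from pl import *
stamps('wrist'); plan([(.4738,-.3881,.156,-6)])
E
```

```text
wrist green 1380 [ 0.4741 -0.3877] [0.0254 0.0244] 84.9 z 0.1849
t 22.53 pose [ 0.4743 -0.3861  0.2478 -5.8855] open 0.652 F [ 1.1 -0.2 -0.1] j7 0.55
[ 0.4738 -0.3881  0.156  -6.    ] -> -0.0068 -0.0009 0.3059 0.0003 rows>=3
```

>>> {"op": "send_rows", "data": {"rows": "-0.005 -0.001 0.1 0;-0.005 -0.001 0.2 0;-0.005 -0.001 0.27 0;-0.005 -0.001 0.305 0;-0.005 -0.001 0.305 0;-0.005 -0.001 0.305 0"}}

```text
clock: 23.03
tool_pos: [0.4744, -0.3886, 0.158]
eef_rot: [0.742, 0.67, 0.0, -0.0]
contact_force: [1.0, -0.2, 0.2]
opening: 0.651
finger_force: 0.0
```

>>> {"op": "send_rows", "data": {"rows": "0 0 0 0;0 0 0 0;0 0 0 0;0 0 0 0;0 0 0 0;0 0 0 0;0 0 0 0", "jaw": 1, "force": 30}}

```text
clock: 23.62
tool_pos: [0.4739, -0.3903, 0.1585]
eef_rot: [0.743, 0.669, 0.0, 0.0]
contact_force: [0.3, -0.2, 3.3]
opening: 0.292
finger_force: 30.0
```

>>> {"op": "send_rows", "data": {"rows": "0 0 -0.03 0;0 0 -0.075 0;0 0 -0.075 0;0 -0.06 -0.075 0;0 -0.12 -0.075 0;0 -0.18 -0.075 0;0 -0.24 -0.075 0;0 -0.3 -0.075 0;0 -0.3 -0.075 0;0 -0.3 -0.075 0"}}

```text
clock: 24.45
tool_pos: [0.3834, -0.3808, 0.1803]
eef_rot: [0.744, 0.669, -0.0, -0.0]
contact_force: [1.4, 0.1, -1.0]
opening: 0.296
finger_force: 30.0
```

>>> {"op": "send_rows", "data": {"rows": "0.02 0 -0.07 0;0.04 0 -0.14 0;0.066 0 -0.207 0;0.066 0 -0.207 0;0.066 0 -0.207 0"}}

```text
clock: 24.87
tool_pos: [0.3882, -0.3611, 0.2431]
eef_rot: [0.742, 0.67, 0.001, 0.002]
contact_force: [0.1, -0.9, -1.7]
opening: 0.298
finger_force: 30.0
```

```bash
python3 - <<'E'
from pl import *
plan([(.432,-.143,.24,7),(.432,-.143,.1,7)])
E
```

```text
t 24.87 pose [ 0.3882 -0.3611  0.2431 -5.8793] open 0.298 F [ 0.1 -0.9 -1.7] j7 0.60
[ 0.432 -0.143  0.24   7.   ] -> 0.7380 0.0709 0.0104 -0.0358 rows>=6
[ 0.432 -0.143  0.1    7.   ] -> 0.0000 0.0000 0.4667 0.0000 rows>=4
```

>>> {"op": "send_rows", "data": {"rows": "0.1 0.01 0 -0.006;0.22 0.02 0 -0.012;0.34 0.03 0 -0.018;0.46 0.045 0 -0.024;0.58 0.055 0 -0.03;0.68 0.065 0 -0.036;0.738 0.071 0 -0.036;0.738 0.071 0 -0.036;0.738 0.071 0 -0.036"}}

```text
clock: 25.62
tool_pos: [0.4308, -0.1423, 0.2415]
eef_rot: [0.662, 0.75, -0.0, -0.001]
contact_force: [-0.8, -0.2, -0.8]
opening: 0.294
finger_force: 30.0
```

```bash
python3 - <<'E'
from pl import *
plan([(.432,-.1428,.108,7)])
E
```

```text
t 25.62 pose [ 0.4308 -0.1423  0.2415  7.1105] open 0.294 F [-0.8 -0.2 -0.8] j7 0.34
[ 0.432  -0.1428  0.108   7.    ] -> -0.0023 0.0037 0.4451 0.0003 rows>=4
```

>>> {"op": "send_rows", "data": {"rows": "0 0.003 0.12 0;0 0.003 0.24 0;0 0.003 0.36 0;0 0.003 0.42 0;0 0.003 0.44 0;0 0.003 0.45 0;0 0.003 0.46 0;0 0.003 0.466 0;0 0.003 0.47 0;0 0.003 0.47 0"}}

```text
clock: 26.45
tool_pos: [0.4322, -0.1434, 0.1025]
eef_rot: [0.663, 0.749, 0.0, 0.001]
contact_force: [-0.5, -0.0, 0.7]
opening: 0.294
finger_force: 30.0
```

>>> {"op": "send_rows", "data": {"rows": "0 0 0 0;0 0 0 0"}}

```text
clock: 26.62
tool_pos: [0.4322, -0.1435, 0.1024]
eef_rot: [0.663, 0.749, 0.0, 0.001]
contact_force: [0.4, -2.0, 6.1]
opening: 0.293
finger_force: 30.0
```

In contact. Release, rise, and look at the cans.

>>> {"op": "send_rows", "data": {"rows": "0 0 0 0;0 0 0 0;0 0 0 0;0 0 0 0;0 0 0 0;0 0 -0.08 0;0 0 -0.2 0;0 0 -0.4 0;0 0 -0.4 0;0 0 -0.4 0", "jaw": -0.2}}

```text
clock: 27.45
tool_pos: [0.4336, -0.1436, 0.2251]
eef_rot: [0.663, 0.749, 0.002, 0.004]
contact_force: [-0.1, 0.1, 0.3]
opening: 0.598
finger_force: 0.0
```

```bash
cat > cans.py <<'E'
from m import *
def cans(cam='top',fn=None):
    p,d,c=snap(cam,fn);W=cloud(d,c);h=hsv(p);H,S,V=[h[...,i].astype(int) for i in range(3)]
    X,Y,Z=W[...,0],W[...,1],W[...,2]
    for n,m in(('orange',(H>5)&(H<17)&(S>170)),('blue',(H>105)&(H<130)&(S>120))):
        bs=[b for b in blobs(m&(abs(Z-.1)<.006)&(X<.75)&(Y>-.15),8)]
        if not bs: print(n,'not seen');continue
        b=max(bs,key=lambda b:b[1][4])[0]; x,y=W[b][:,:2].mean(0)
        k=(abs(Z-.1)<.006)&(np.hypot(X-x,Y-y)<.028); r=cv2.minEnclosingCircle(W[k][:,:2].astype(np.float32)); x,y=r[0]
        rr=np.hypot(X-x,Y-y)
        t=k&(S<80)&(V>V[k].max()*.75)&(rr<.0175)
        q=np.array([ray(u,v,c,.1)[:2] for v,u in np.argwhere(t)]); mu=q.mean(0)-[x,y]
        print(cam,n,'centre %.4f %.4f r %.4f'%(x,y,r[1]),'tick %d ang %.1f'%(len(q),np.degrees(np.arctan2(mu[1],mu[0]))))
        e,v=np.linalg.eigh(np.cov(q.T)); ax=v[:,1]*np.sign(v[:,1]@mu); print('   pca ang %.1f'%np.degrees(np.arctan2(ax[1],ax[0])))
E
python3 - <<'E'
from st import *
from cans import *
from pl import *
stamps('wrist'); cans('top','t3.png'); plan([(.4528,.0,.26,7),(.453,.0365,.14,60)])
E
```

```text
wrist red 1192 [ 0.513  -0.1301] [0.026  0.0258] 6.8 z 0.1288
wrist green 1059 [ 0.4316 -0.141 ] [0.0243 0.0248] 7.1 z 0.1289
top orange centre 0.5592 0.1632 r 0.0179 tick 18 ang -87.7
   pca ang -100.4
top blue centre 0.4533 0.0364 r 0.0180 tick 22 ang 142.7
   pca ang 146.7
t 27.55 pose [ 0.4314 -0.1428  0.2217  6.9694] open 0.602 F [-0.2 -0.3 -1.3] j7 0.34
[0.4528 0.     0.26   7.    ] -> 0.4639 0.1285 -0.1277 -0.0001 rows>=4
[4.53e-01 3.65e-02 1.40e-01 6.00e+01] -> 0.1207 0.0155 0.4000 -0.1472 rows>=8
```

```bash
python3 - <<'E'
from pl import *
plan([(.4533,.0364,.19,55)],start=(.4314,-.1428,.223,7))
E
```

```text
[4.533e-01 3.640e-02 1.900e-01 5.500e+01] -> 0.5840 0.1453 0.1100 -0.1333 rows>=7
```

>>> {"op": "send_rows", "data": {"rows": "0.584 0.145 0 -0.133;0.584 0.145 0 -0.133;0.584 0.145 0 -0.133;0.584 0.145 0.05 -0.133;0.584 0.145 0.11 -0.133;0.584 0.145 0.11 -0.133;0.584 0.145 0.11 -0.133;0.584 0.145 0.11 -0.133;0.584 0.145 0.11 -0.133", "jaw": -0.8}}

```text
clock: 28.3
tool_pos: [0.4523, 0.0361, 0.1871]
eef_rot: [0.303, 0.953, -0.0, -0.002]
contact_force: [1.1, -0.6, 0.7]
opening: 0.899
finger_force: 0.0
```

```bash
python3 - <<'E'
from cans import *
from pl import *
cans('wrist','w4.png'); plan([(.4533,.0364,.046,55)])
E
```

```text
wrist orange centre 0.5582 0.1653 r 0.0186 tick 200 ang -92.9
   pca ang -96.0
wrist blue centre 0.4515 0.0385 r 0.0179 tick 214 ang 148.3
   pca ang 149.0
t 28.35 pose [4.52600e-01 3.60000e-02 1.87500e-01 5.46677e+01] open 0.899 F [0.3 0.3 0. ] j7 0.54
[4.533e-01 3.640e-02 4.600e-02 5.500e+01] -> -0.0012 0.0025 0.4717 -0.0009 rows>=4
```

View pics/w4.png

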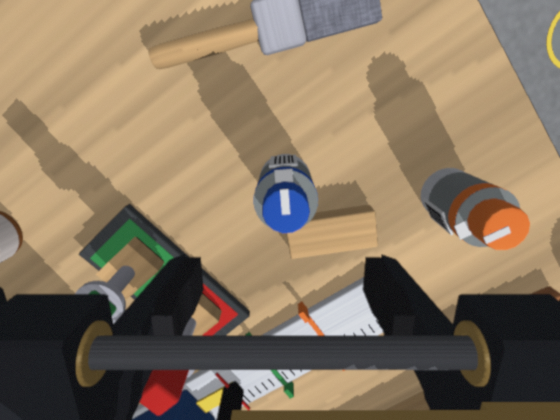

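Wrist view: the blue cap at (286,205) is centred between the fingers with the tick at about 148.5°. The offcut lies low beside it, and the orange cap is at (500,225). Grasping blue.

>>> {"op": "send_rows", "data": {"rows": "0.003 0.003 0.12 0;0.003 0.003 0.24 0;0.003 0.003 0.36 0;0.003 0.003 0.44 0;0.003 0.003 0.47 0;0.003 0.003 0.47 0;0.003 0.003 0.47 0"}}

```text
clock: 28.93
tool_pos: [0.4531, 0.0374, 0.0478]
eef_rot: [0.303, 0.953, -0.0, -0.0]
contact_force: [-0.1, 0.2, 0.7]
opening: 0.899
finger_force: 0.0
```

>>> {"op": "send_rows", "data": {"rows": "0 0 0 0;0 0 0 0;0 0 0 0;0 0 0 0;0 0 0 0;0 0 0 0", "jaw": 1, "force": 30}}

```text
clock: 29.43
tool_pos: [0.4536, 0.0376, 0.0483]
eef_rot: [0.302, 0.953, 0.0, 0.001]
contact_force: [0.0, -1.0, 7.3]
opening: 0.58
finger_force: 30.0
```

```bash
python3 - <<'E'
from pl import *
c,s=cur(); z=c[2]
plan([(None,None,z+.12,None),(.40,.20,z+.12,25),(.3964,.3208,z+.12,c[3]-55)])
E
```

```text
t 29.43 pose [4.53600e-01 3.76000e-02 4.83000e-02 5.48223e+01] open 0.580 F [ 0.  -1.   7.3] j7 0.46
[4.53600e-01 3.76000e-02 1.68300e-01 5.48223e+01] -> 0.0000 0.0000 -0.4000 0.0000 rows>=3
[ 0.4     0.2     0.1683 25.    ] -> 0.4580 0.3396 -0.0000 0.0828 rows>=5
[ 0.3964  0.3208  0.1683 -0.1777] -> 0.3700 0.1593 -0.0000 0.0699 rows>=4
```

>>> {"op": "send_rows", "data": {"rows": "0 0 -0.1 0;0 0 -0.2 0;0 0 -0.3 0;0 0 -0.4 0;0 0 -0.4 0"}}

```text
clock: 29.85
tool_pos: [0.4553, 0.0377, 0.1717]
eef_rot: [0.302, 0.953, 0.002, 0.004]
contact_force: [0.5, -0.3, -2.6]
opening: 0.58
finger_force: 30.0
```

>>> {"op": "send_rows", "data": {"rows": "0.09 0.07 0 0.016;0.18 0.14 0 0.032;0.27 0.21 0 0.048;0.36 0.28 0 0.064;0.458 0.34 0 0.0828;0.458 0.34 0 0.0828;0.458 0.34 0 0.0828"}}

```text
clock: 30.43
tool_pos: [0.3977, 0.2025, 0.1667]
eef_rot: [0.534, 0.845, -0.001, -0.001]
contact_force: [0.5, -0.5, -3.2]
opening: 0.584
finger_force: 30.0
```

>>> {"op": "send_rows", "data": {"rows": "0.09 0.04 0 0.017;0.18 0.08 0 0.034;0.27 0.12 0 0.05;0.37 0.159 0 0.07;0.37 0.159 0 0.07;0.37 0.159 0 0.07;0.37 0.159 0 0.07"}}

```text
clock: 31.02
tool_pos: [0.3959, 0.3185, 0.1668]
eef_rot: [0.708, 0.706, -0.001, 0.001]
contact_force: [0.4, -1.6, -2.6]
opening: 0.583
finger_force: 30.0
```

```bash
python3 - <<'E'
from cans import *
from pl import *
p,d,c=snap('wrist');W=cloud(d,c);h=hsv(p);H,S,V=[h[...,i].astype(int) for i in range(3)]
for b,s,ce in blobs((H>22)&(H<33)&(S>130)&(abs(W[...,2])<.01),60): 
    Q=W[b][:,:2].astype(np.float32); print('ring',cv2.minEnclosingCircle(Q),cv2.fitEllipse(Q)[0])
plan([(.3964,.3208,.0485,0)])
E
```

```text
ring ((0.5954589247703552, 0.333851158618927), 0.031280454248189926) (0.5955501794815063, 0.33373138308525085)
ring ((0.49591386318206787, 0.3295271098613739), 0.03114253468811512) (0.4956572949886322, 0.32920441031455994)
ring ((0.39590999484062195, 0.3247683644294739), 0.030643342062830925) (0.3957464396953583, 0.32471394538879395)
t 31.07 pose [ 0.3961  0.318   0.167  -0.2851] open 0.583 F [ 0.6 -0.6 -2.3] j7 -0.55
[0.3964 0.3208 0.0485 0.    ] -> 0.0092 0.0009 0.3950 -0.0008 rows>=3
```

>>> {"op": "send_rows", "data": {"rows": "0.0165 0 0.1 0;0.0165 0 0.2 0;0.0165 0 0.3 0;0.0165 0 0.36 0;0.0165 0 0.38 0;0.0165 0 0.39 0;0.0165 0 0.395 0;0.0165 0 0.398 0;0.0165 0 0.398 0"}}

```text
clock: 31.82
tool_pos: [0.3965, 0.326, 0.0491]
eef_rot: [0.708, 0.706, 0.001, 0.0]
contact_force: [0.0, 0.0, -2.9]
opening: 0.583
finger_force: 30.0
```

```bash
python3 - <<'E'
from pl import *
plan([])
E
```

```text
t 31.82 pose [ 0.3965  0.326   0.0491 -0.1853] open 0.583 F [ 0.   0.  -2.9] j7 -0.52
```

>>> {"op": "send_rows", "data": {"rows": "-0.008 0 0.002 0;-0.008 0 0.004 0;-0.008 0 0.006 0;-0.008 0 0.006 0"}}

```text
clock: 32.15
tool_pos: [0.3964, 0.3256, 0.0483]
eef_rot: [0.708, 0.706, 0.002, -0.001]
contact_force: [-2.0, 2.3, 10.0]
opening: 0.583
finger_force: 30.0
```

>>> {"op": "send_rows", "data": {"rows": "0 0 0 0;0 0 0 0;0 0 0 0;0 0 0 0;0 0 0 0;0 0 -0.08 0;0 0 -0.2 0;0 0 -0.5 0;0 0 -0.5 0;0 0 -0.5 0", "jaw": -0.7}}

```text
clock: 32.98
tool_pos: [0.3985, 0.3249, 0.2019]
eef_rot: [0.708, 0.706, 0.005, 0.0]
contact_force: [0.2, 0.3, 0.7]
opening: 0.852
finger_force: 0.0
```

```bash
python3 - <<'E'
from cans import *
from pl import *
cans('wrist'); cans('top'); plan([(.48,.22,.22,-30),(.5587,.164,.19,-72)])
E
```

```text
orange not seen
wrist blue centre 0.3956 0.3277 r 0.0180 tick 196 ang 93.1
   pca ang 93.5
top orange centre 0.5591 0.1631 r 0.0180 tick 18 ang -87.1
   pca ang -100.4
top blue centre 0.3969 0.3245 r 0.0184 tick 14 ang 90.1
   pca ang 91.1
t 33.08 pose [ 0.3968  0.3242  0.1982 -0.1683] open 0.852 F [-0.9  0.6 -0.3] j7 -0.56
[  0.48   0.22   0.22 -30.  ] -> -0.3464 0.2784 -0.0726 0.0829 rows>=5
[  0.5587   0.164    0.19   -72.    ] -> -0.0305 0.3205 0.1000 0.1167 rows>=6
```

>>> {"op": "send_rows", "data": {"rows": "0 0 -0.07 0;-0.346 0.278 -0.07 0.083;-0.346 0.278 -0.07 0.083;-0.346 0.278 -0.07 0.083;-0.346 0.278 -0.07 0.083;-0.346 0.278 -0.07 0.083;-0.346 0.278 -0.07 0.083;-0.346 0.278 -0.07 0.083"}}

```text
clock: 33.75
tool_pos: [0.477, 0.2207, 0.2159]
eef_rot: [0.865, 0.502, -0.002, -0.001]
contact_force: [0.7, 0.1, 1.0]
opening: 0.852
finger_force: 0.0
```

>>> {"op": "send_rows", "data": {"rows": "-0.03 0.32 0.1 0.117;-0.03 0.32 0.1 0.117;-0.03 0.32 0.1 0.117;-0.03 0.32 0.1 0.117;-0.03 0.32 0.1 0.117;-0.03 0.32 0.1 0.117;-0.03 0.32 0.1 0.117;-0.03 0.32 0.1 0.117", "jaw": -0.8}}

```text
clock: 34.42
tool_pos: [0.5563, 0.1653, 0.1865]
eef_rot: [0.987, 0.159, -0.001, -0.0]
contact_force: [-0.1, -0.5, 0.3]
opening: 0.899
finger_force: 0.0
```

```bash
python3 - <<'E'
from cans import *
from pl import *
cans('wrist','w5.png'); plan([(.5587,.1637,.048,-72)])
E
```

```text
wrist orange centre 0.5593 0.1654 r 0.0180 tick 206 ang -97.9
   pca ang -96.7
blue not seen
t 34.47 pose [  0.5565   0.165    0.1868 -71.7934] open 0.902 F [-0.  -0.1  0.2] j7 -1.11
[ 5.587e-01  1.637e-01  4.800e-02 -7.200e+01] -> 0.0056 0.0063 0.4626 0.0006 rows>=4
```

View pics/w5.png

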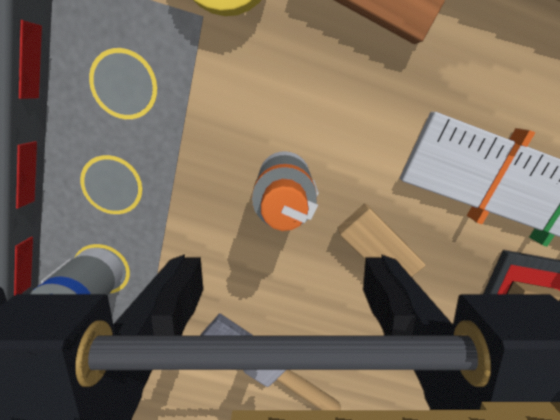

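Wrist view: the orange cap is at (285,203), centred, with its tick at about −97°. The offcut is to the right at (385,240), and the blue can stands on its ring on the left. Grasping orange.

>>> {"op": "send_rows", "data": {"rows": "0.007 0.004 0.12 0;0.007 0.004 0.24 0;0.007 0.004 0.36 0;0.007 0.004 0.43 0;0.007 0.004 0.463 0;0.007 0.004 0.463 0;0.007 0.004 0.463 0"}}

```text
clock: 35.05
tool_pos: [0.5602, 0.1632, 0.049]
eef_rot: [0.988, 0.156, 0.0, -0.0]
contact_force: [0.5, -1.0, 0.9]
opening: 0.902
finger_force: 0.0
```

>>> {"op": "send_rows", "data": {"rows": "0 0 0 0;0 0 0 0;0 0 0 0;0 0 0 0;0 0 0 0;0 0 0 0", "jaw": 1, "force": 30}}

```text
clock: 35.55
tool_pos: [0.5601, 0.1638, 0.0493]
eef_rot: [0.988, 0.155, 0.001, -0.001]
contact_force: [-1.6, 0.8, 5.3]
opening: 0.586
finger_force: 30.0
```

>>> {"op": "send_rows", "data": {"rows": "0 0 -0.1 0;0 0 -0.2 0;0 0 -0.3 0;0 0 -0.4 0;0 0 -0.4 0"}}

```text
clock: 35.97
tool_pos: [0.563, 0.1627, 0.1735]
eef_rot: [0.988, 0.155, 0.005, -0.0]
contact_force: [1.7, -0.8, -1.9]
opening: 0.579
finger_force: 30.0
```

```bash
python3 - <<'E'
from pl import *
c,s=cur(); z=c[2]
plan([(.56,.2,z,c[3]+65),(.575,.26,z,c[3]+130),(.5953,.333,z,c[3]+190)])
E
```

```text
t 35.97 pose [  0.563    0.1627   0.1735 -72.1984] open 0.579 F [ 1.7 -0.8 -1.9] j7 -1.10
[ 0.56    0.2     0.1735 -7.1984] -> 0.0283 -0.1214 -0.0000 -0.1806 rows>=10
[ 0.575   0.26    0.1735 57.8016] -> 0.2047 0.0245 -0.0000 -0.1806 rows>=10
[  0.5953   0.333    0.1735 117.8016] -> 0.0724 0.2420 -0.0000 -0.1667 rows>=9
```

>>> {"op": "send_rows", "data": {"rows": "0.003 -0.012 0 -0.018;0.006 -0.024 0 -0.036;0.009 -0.036 0 -0.054;0.012 -0.048 0 -0.072;0.015 -0.06 0 -0.09;0.018 -0.072 0 -0.108;0.021 -0.084 0 -0.126;0.024 -0.096 0 -0.144;0.027 -0.108 0 -0.162;0.028 -0.121 0 -0.18"}}

```text
clock: 36.8
tool_pos: [0.5559, 0.1999, 0.1672]
eef_rot: [0.749, 0.662, -0.001, -0.0]
contact_force: [-0.1, 1.2, -3.1]
opening: 0.581
finger_force: 30.0
```

>>> {"op": "send_rows", "data": {"rows": "0.02 0.002 0 -0.018;0.04 0.005 0 -0.036;0.06 0.007 0 -0.054;0.08 0.01 0 -0.072;0.1 0.012 0 -0.09;0.12 0.015 0 -0.108;0.14 0.017 0 -0.126;0.16 0.02 0 -0.144;0.18 0.022 0 -0.162;0.205 0.024 0 -0.18"}}

```text
clock: 37.63
tool_pos: [0.5709, 0.2594, 0.167]
eef_rot: [0.278, 0.961, -0.001, -0.001]
contact_force: [-0.5, 0.8, -2.9]
opening: 0.578
finger_force: 30.0
```

```bash
python3 - <<'E'
from pl import *
plan([(.5953,.333,.172,117.8)])
E
```

```text
t 37.63 pose [ 0.5709  0.2594  0.167  57.725 ] open 0.578 F [-0.5  0.8 -2.9] j7 0.40
[  0.5953   0.333    0.172  117.8   ] -> 0.0624 0.2509 -0.0168 -0.1669 rows>=9
```

>>> {"op": "send_rows", "data": {"rows": "0.007 0.028 0 -0.018;0.014 0.056 0 -0.036;0.021 0.084 0 -0.054;0.028 0.112 0 -0.072;0.035 0.14 0 -0.09;0.042 0.168 0 -0.108;0.049 0.196 0 -0.126;0.056 0.224 0 -0.144;0.062 0.251 0 -0.162;0.062 0.251 0 -0.167"}}

```text
clock: 38.47
tool_pos: [0.5959, 0.3351, 0.1667]
eef_rot: [-0.241, 0.97, 0.001, -0.001]
contact_force: [0.6, -0.3, -2.0]
opening: 0.585
finger_force: 30.0
```

>>> {"op": "send_rows", "data": {"rows": "0 0 0 0;0 0 0 0"}}

```text
clock: 38.63
tool_pos: [0.596, 0.3327, 0.167]
eef_rot: [-0.237, 0.971, -0.0, -0.001]
contact_force: [-0.2, 0.4, -2.8]
opening: 0.583
finger_force: 30.0
```

```bash
python3 - <<'E'
from cans import *
from pl import *
plan([(.5953,.333,.0495,117.8)])
cans('top')
E
```

```text
t 38.63 pose [  0.596    0.3327   0.167  117.4758] open 0.583 F [-0.2  0.4 -2.8] j7 1.16
[5.953e-01 3.330e-01 4.950e-02 1.178e+02] -> 0.0015 0.0019 0.3917 -0.0009 rows>=3
orange not seen
blue not seen
```

>>> {"op": "send_rows", "data": {"rows": "0 0 0.1 0;0 0 0.2 0;0 0 0.3 0;0 0 0.36 0;0 0 0.38 0;0 0 0.39 0;0 0 0.395 0;0 0 0.398 0;0 0 0.4 0;0 0 0.4 0"}}

```text
clock: 39.52
tool_pos: [0.5972, 0.3341, 0.0497]
eef_rot: [-0.238, 0.971, 0.0, 0.001]
contact_force: [-0.2, 0.1, -2.7]
opening: 0.582
finger_force: 30.0
```

>>> {"op": "send_rows", "data": {"rows": "0 0 0 0;0 0 0 0"}}

```text
clock: 39.68
tool_pos: [0.5972, 0.334, 0.0493]
eef_rot: [-0.238, 0.971, 0.0, 0.001]
contact_force: [0.0, -0.2, -0.2]
opening: 0.581
finger_force: 30.0
```

Just touching down. I'll lower a hair, open modestly and rise.

>>> {"op": "send_rows", "data": {"rows": "0 0 0.002 0;0 0 0.002 0"}}

```text
clock: 39.85
tool_pos: [0.5973, 0.3339, 0.0493]
eef_rot: [-0.238, 0.971, 0.0, 0.001]
contact_force: [-1.2, -0.9, 5.7]
opening: 0.582
finger_force: 30.0
```

>>> {"op": "send_rows", "data": {"rows": "0 0 0 0;0 0 0 0;0 0 0 0;0 0 0 0;0 0 -0.08 0;0 0 -0.2 0;0 0 -0.5 0;0 0 -0.5 0;0 0 -0.5 0", "jaw": -0.5}}

```text
clock: 40.6
tool_pos: [0.5998, 0.3366, 0.2059]
eef_rot: [-0.238, 0.971, 0.003, 0.006]
contact_force: [0.0, 1.1, -0.9]
opening: 0.751
finger_force: 0.0
```

>>> {"op": "send_rows", "data": {"rows": "-0.4 -0.5 -0.2 0;-0.4 -0.5 -0.2 0;-0.4 -0.5 -0.2 0;-0.4 -0.5 -0.2 0;-0.4 -0.5 -0.2 0;-0.4 -0.5 -0.2 0;-0.4 -0.5 -0.2 0"}}

```text
clock: 41.18
tool_pos: [0.7742, 0.2545, 0.2571]
eef_rot: [-0.236, 0.972, -0.0, 0.001]
contact_force: [0.1, 1.6, -0.3]
opening: 0.75
finger_force: 0.0
```

```bash
python3 - <<'E'
from cans import *
from st import *
from pl import *
plan([])
cans('top','t4.png'); stamps('top')
p,d,c=snap('top');W=cloud(d,c);h=hsv(p);H,S,V=[h[...,i].astype(int) for i in range(3)]
m=(V<40)&(abs(W[...,0]-.62)<.03)&(W[...,1]>-.18)&(W[...,1]<.05)&(W[...,2]>.066)&(W[...,2]<.08);print('tab',W[m].mean(0) if m.any() else None)
snap('scene','s4.png')
E
```

```text
t 41.18 pose [  0.7742   0.2545   0.2571 117.3287] open 0.750 F [ 0.1  1.6 -0.3] j7 1.51
top orange centre 0.5961 0.3333 r 0.0176 tick 14 ang 73.6
   pca ang 90.9
top blue centre 0.3964 0.3251 r 0.0183 tick 15 ang 87.6
   pca ang 92.3
top red 117 [ 0.5148 -0.1316] [0.0265 0.0245] 2.7 z 0.1296
top green 118 [ 0.4326 -0.1433] [0.0254 0.0249] 4.4 z 0.1297
tab [ 0.62413359 -0.15993181  0.07168792]
```

View pics/s4.png

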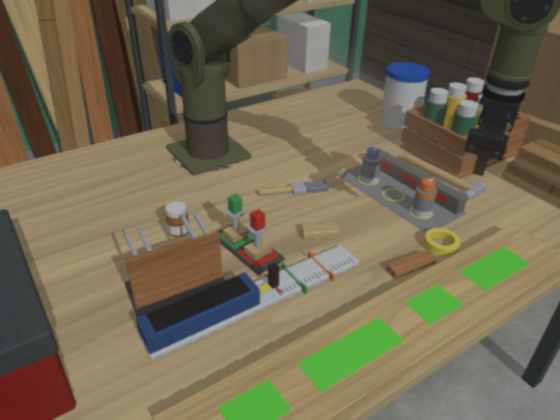

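View pics/t4.png

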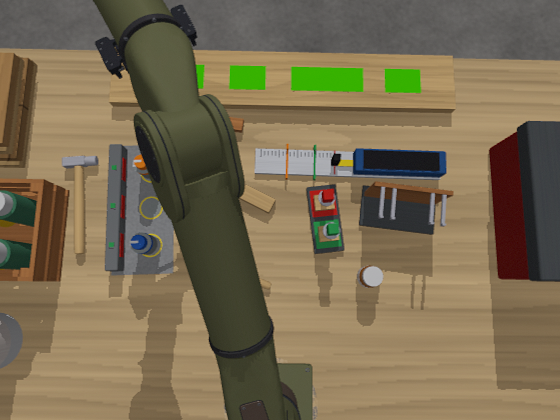

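Scene and top views: both stamps are upright on their matching fields, the tab is home, and the cans stand on the end rings. The arm partly hides the orange can's tick, so I'll move aside and recheck.

```bash
python3 - <<'E'
from pl import *
plan([(.6,.05,.3,70),(.5,-.0,.3,30)])
E
```

```text
t 41.38 pose [  0.7706   0.2577   0.2572 117.7175] open 0.751 F [-0.4  0.2  1.2] j7 1.51
[6.e-01 5.e-02 3.e-01 7.e+01] -> 0.8253 -0.3483 -0.1426 0.1325 rows>=7
[ 0.5 -0.   0.3 30. ] -> 0.2562 -0.2706 -0.0000 0.1111 rows>=6
```

>>> {"op": "send_rows", "data": {"rows": "0.825 -0.348 -0.14 0.13;0.825 -0.348 -0.14 0.13;0.825 -0.348 -0.14 0.13;0.825 -0.348 -0.14 0.13;0.825 -0.348 -0.14 0.13;0.825 -0.348 -0.14 0.13;0.825 -0.348 -0.14 0.13;0.825 -0.348 -0.14 0.13;0.825 -0.348 -0.14 0.13"}}

```text
clock: 42.13
tool_pos: [0.6, 0.0487, 0.3007]
eef_rot: [0.167, 0.986, -0.0, 0.0]
contact_force: [0.5, 0.2, 0.5]
opening: 0.752
finger_force: 0.0
```

>>> {"op": "send_rows", "data": {"rows": "0.256 -0.27 0 0.11;0.256 -0.27 0 0.11;0.256 -0.27 0 0.11;0.256 -0.27 0 0.11;0.256 -0.27 0 0.11;0.256 -0.27 0 0.11;0.256 -0.27 0 0.11;0.256 -0.27 0 0.11;0.256 -0.27 0 0.11"}}

```text
clock: 42.88
tool_pos: [0.5022, -0.0007, 0.2995]
eef_rot: [0.489, 0.872, 0.0, -0.0]
contact_force: [0.5, 0.3, -0.9]
opening: 0.749
finger_force: 0.0
```

```bash
python3 - <<'E'
from cans import *
from st import *
from pl import *
plan([])
cans('top','t5.png'); cans('wrist')
E
```

```text
t 42.88 pose [ 5.02200e-01 -7.00000e-04  2.99500e-01  3.14145e+01] open 0.749 F [ 0.5  0.3 -0.9] j7 0.39
top orange centre 0.5968 0.3319 r 0.0188 tick 13 ang 80.6
   pca ang 93.1
top blue centre 0.3967 0.3253 r 0.0184 tick 16 ang 90.5
   pca ang 95.8
orange not seen
blue not seen
```

```bash
python3 -c "
from h import *
print(finish_job())"
```

```text
the job is handed in; nothing more can be done
None
```

I handed the job in at about 43 s. The gauge was held at the green and orange markers and eased home, both stamps stand on their own fields, and the orange and blue cans (there was no green one) stand on scanner circles with their codes facing the bar; my last measurements were within limits, and no verdict came back.

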